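# Fetch the dip cup from behind the jars

## Task

The white dip cup stands at the back of the dark wooden caddy, boxed in by the two tall jars: move both jars aside to stand fully on the red silicone pot holder, and with both of them there, fetch the cup and set it upright in the middle of the green glazed dish. Only then stand each jar back upright in the middle of its own coaster, the blue clip jar on the blue one and the amber jar on the yellow one. Leave the two little lidded pots in the caddy where they are, and set everything down without dropping or toppling it.

Things in the scene. Friction and masses are not known exactly. Their poses are not given: they have to be found in the camera images.
- clip_jar_center (a point): Tall blue ceramic jar, white lid, 50 mm diameter, straight-sided, 108 mm high, 0.2-0.4 kg. Point: on its axis 50 mm above the underside; z up. A steel spring clip on its rim at the -x side (roughly toward the robot at first), 16 mm wide, 14 mm proud, from 65 mm up to just over the top: grip across y, 70-85 mm above the underside, fingers clear of the low things beside it.
- amber_jar_center (a point): Tall round amber glass jar with a yellow cap and a pale paper band, straight-sided, 50 mm diameter (cap 49 mm, from 84 mm up), 102 mm high, 0.2-0.4 kg. The point is on its axis 50 mm above its underside; z is up. Grip in any direction, 70 to 85 mm above the underside.
- dip_cup_center (a point): Small open white ceramic dip cup, round, straight-sided, 50 mm diameter, 45 mm high, wall 3.5 mm, about 0.1 kg, on the caddy's floor at the back, close behind the gap between the jars and between the two lidded pots. The point is on its axis 22.5 mm above its underside; z is up.
- salt_pot_center (a point): Small terracotta pot with a pale wooden lid, 44 mm diameter, 44 mm high, loose, in the caddy's back row on one side of the cup, about 95 mm from it centre to centre. To be left alone. The point is on its axis 22 mm above its underside; z is up.
- pepper_pot_center (a point): Small grey pot with a black lid, 44 mm diameter, 44 mm high, loose, in the caddy's back row on the other side of the cup. To be left alone. The point is on its axis 22 mm above its underside; z is up.
- blue_coaster: Blue round coaster, 76 mm diameter, fixed in the caddy's front row; the blue clip jar stands on it at first. Origin: centre of its underside, 8 mm above the counter; its top is 12 mm above the counter. Axes are the caddy's: x to its back, z up; the coasters lie 110 mm apart along y, either on the left.
- yellow_coaster: Yellow coaster, like the blue one in size, height, origin and axes; the amber jar stands on it at first. The caddy is a fixed dark wooden tray 180 x 280 mm, floor 8 mm thick, back and side walls 35 mm high, front lip 14 mm; coasters 42 mm in front of its middle, the cup's row 10 mm behind it, the back wall's inner face 82 mm behind it.
- pot_holder: Red silicone pot holder fixed flat on the counter to one side of the caddy, 210 mm along its x, 150 mm along its y, 8 mm thick: the side area, with room for both jars (for instance 50 mm to either side of its centre along x). Origin: centre of its underside, on the counter; z up.
- dish: Green glazed round ceramic dish, fixed on the counter on the other side of the caddy from the pot holder, 164 mm diameter over the rim, 17 mm high, sloping wall 4 mm thick, flat floor about 120 mm across and 6 mm above the counter. Origin: centre of its underside, on the counter; z up.

How it is judged:
By the outcome, as a careful person would: the job done as asked, in the order asked, and still so for the second after the job is handed in, with the robot touching nothing.
It also fails if it takes over 136 s, if anything falls off the work surface, if the arm or the gripper's body presses on something with over 40 N, if the wrist force passes 120 N, or if a joint passes its speed limit or range.

## Robot

A 6-joint arm with a two-finger parallel gripper is mounted at the origin on the work surface. World frame = base frame: x ahead of the robot, y to its left, z up, the work surface at z = 0. Lengths are in m, angles in rad, forces in N, time in s.
With the tool pointing down it reaches from about 0.375 to 0.975 m from the base axis. Payload 3.8 kg.
Tool frame: the origin (TCP) lies between the finger pads; the fingertips stand 8 mm ahead of it and the grasp point (between the pads) lies 11 mm behind it (env.tips_ahead is the distance from the TCP to the fingertips, in m); z points along the fingers, x is the direction in which the jaws open and shut, and the axes are right-handed (so a half turn about z gives the same grasp; the last joint's range is limited). The gripper opens to 88 mm and grips with 3 to 60 N. Pads are 18 mm wide; open, the fingers measure 123 mm over their backs; the gripper's body (75 mm by 187 mm) begins 45 mm behind the grasp point.
Start: joints at [1.274, 0.264, 1.604, -0, 1.274, -0.037], TCP at [0.173, 0.652, 0.247] pointing down, gripper open.
Joint ranges: [-2.63, 2.63], [-0.94, 2.18], [0.31, 2.57], [-1.31, 4.45], [0, 2.66], [-2.55, 2.55]. Speed limits (rad/s): [2.57, 2.57, 3.14, 3.14, 3.14, 3.14].

## Interface

Orientations are given as a rotation vector (axis times angle).
In Python, from plant import env, get_image gives the robot as it stands.
- The arm moves only by the tool play_rows, never from a script. Its argument "rows" is a list of rows, each an object of numbers: "dx", "dy", "dz": the shift along the tool's x, y, z scaled (see below); "spin": the turn about the tool's z scaled (see below). In form: [{"dx": .., "dy": .., "dz": .., "spin": ..}, ...]. A call has 1 to 5 rows; each row shifts and turns the pose as measured when the row begins, along the tool's axes as they then stand; what a row does not reach is not made up. The controller multiplies each number of a shift by 0.03 m and each number of a turn by 0.1 rad. A row lasts 1/12 s, in which the tool goes at most 41.7 mm and 7.16 degrees, less where a joint would pass 70% of its speed; a pose out of reach is approached as far as the arm can. A call with a number of a shift or a turn outside -1 to 1 is refused whole. A call with a gripper value outside its range is refused whole. "grip" is the opening, from -1 (shut) to 1 (fully open), set as the call begins (left out, the last holds). The fingers move at their own pace and stop on an object; "squeeze" is the grip in N (left out, the last holds). Time passes only in rows, so rows that do not move let the fingers close. It gives the time, the measured TCP pose, the force and the opening at its end, in the units of the state.
- env.get_obs(): the state, without advancing time (a new reading comes with each control period).
- get_image(name): name is "scene" or "top" or "wrist"; returns a dict with "frame" (420x560x3 uint8, blue, green, red), "K" (3x3 intrinsics, pixels), "dist_coeffs" ([k1, k2, p1, p2, k3] as OpenCV has them; the pictures are not rectified), "view" (4x4, takes a point from world to camera coordinates); the wrist camera has in their place "T_tool_cam" (4x4, takes a point from camera to tool coordinates, whose origin is the TCP and whose axes are the tool frame's). Camera axes: x right, y down, z forward; pixel columns grow to the right and rows downward; lengths in m; the calibration is good to about 2 mm. A picture is of the moment at which its call begins: read the wrist's pose just before it. There is no depth.
- env.finish_job(): hands the job in, once; it reports no verdict.
The state is a dict: "time": time; "joint_pos": joint angles; "qd": joint speeds; "effort": joint torques, N m; "tcp_pos": TCP position; "tcp_rot": TCP orientation; "wrist_force": force on the tool from outside, world axes, zero at the start; "wrist_torque": the same for the moment, N m; "finger_gap": finger opening in m.
Only numpy, scipy, OpenCV 4.12 (cv2) and the standard library are available. Lean on these libraries where they do the work, as an engineer would, in place of code of your own. Each camera call takes 0.05 s, during which the arm holds its last target. There are 200 camera calls.

## Working session

There is one attempt and no reset: what is moved stays moved. The work goes in short steps, Python scripts to look and compute and a tool call to move; the robot and the scene stay as the last step left them, time stands still between calls to the robot, and variables do not carry over. Pictures are saved under pics/ and viewed, about 12 in all and at most 16, crops included, and the job is handed in when it is done.

Besides the shell and the picture viewer there is one more tool, called after "Call:" as name([rows], argument=value, ...), one row to a line, values as JSON. play_rows: Moves the arm, as the interface text tells. Shifts and turns lie within -1 to 1; 1 stands for 0.03 m of shift or 0.1 rad of turn. Its arguments: {"type":"object","properties":{"rows":{"type":"array","items":{"type":"object","properties":{"dx":{"type":"number"},"dy":{"type":"number"},"dz":{"type":"number"},"spin":{"type":"number"}}}},"grip":{"type":"number"},"squeeze":{"type":"number"}},"required":["rows"]}

```bash
ls; mkdir -p pics; python3 - <<'E'
from plant import env,get_image
import cv2,numpy as np
o=env.get_obs();print({k:np.round(v,3) for k,v in o.items()})
for n in("scene","top"):
    d=get_image(n);cv2.imwrite(f"pics/{n}0.png",d["frame"]);print(n,d["K"],d["dist_coeffs"],np.round(d["view"],4).tolist())
w=get_image("wrist");cv2.imwrite("pics/wrist0.png",w["frame"]);print(w["K"],w["T_tool_cam"])
E
```

```text
pics
{'time': np.float64(0.0), 'joint_pos': array([ 1.274,  0.265,  1.605,  0.   ,  1.274, -0.037]), 'qd': array([ 0.001, -0.   , -0.001,  0.001, -0.002,  0.001]), 'effort': array([ 1.0000e-03, -5.0213e+01, -3.5687e+01,  7.3000e-02,  3.0000e-02,
       -0.0000e+00]), 'tcp_pos': array([0.173, 0.652, 0.245]), 'tcp_rot': array([ 2.489,  1.914, -0.003]), 'wrist_force': array([0.372, 0.677, 0.01 ]), 'wrist_torque': array([ 0.026,  0.053, -0.054]), 'finger_gap': np.float64(0.088)}
scene [[511.73106103   0.         269.8607405 ]
 [  0.         511.73106103 206.62404573]
 [  0.           0.           1.        ]] [-0.09649925  0.          0.          0.          0.        ] [[-0.8304, 0.5567, 0.0216, 0.449], [0.3694, 0.5792, -0.7267, -0.1522], [-0.417, -0.5955, -0.6867, 1.37], [0.0, 0.0, 0.0, 1.0]]
top [[407.64736453   0.         289.9249871 ]
 [  0.         407.64736453 212.26495502]
 [  0.           0.           1.        ]] [-0.01752757  0.          0.          0.          0.        ] [[-0.0024, -1.0, -0.0047, 0.0217], [-0.9786, 0.0034, -0.2057, 0.5424], [0.2058, 0.0041, -0.9786, 0.7403], [0.0, 0.0, 0.0, 1.0]]
[[299.50464504   0.         280.44302555]
 [  0.         299.50464504 208.98229207]
 [  0.           0.           1.        ]] [[ 9.99999937e-01  5.84696784e-05 -3.50286384e-04  2.66570443e-04]
 [ 5.03730767e-05  9.53027309e-01  3.02884378e-01 -7.81369452e-02]
 [ 3.51542042e-04 -3.02884377e-01  9.53027245e-01 -1.38295832e-01]
 [ 0.00000000e+00  0.00000000e+00  0.00000000e+00  1.00000000e+00]]
```

View pics/top0.png

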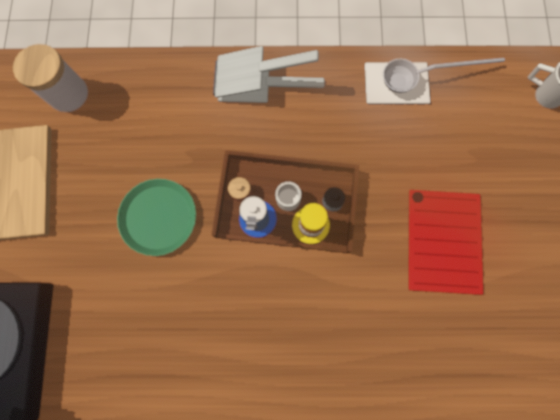

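View pics/scene0.png

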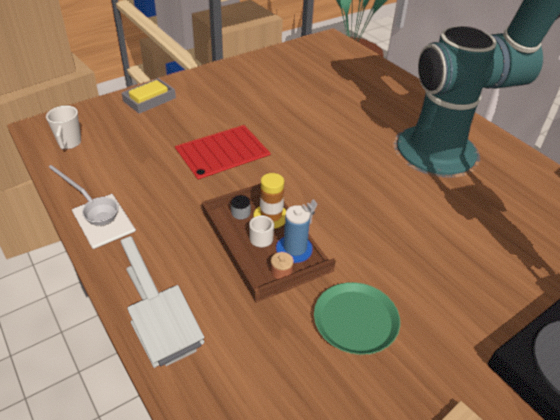

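Top view: blue jar lid about (253,208), amber cap (313,216), cup (288,195), pots (239,187) and (334,198), dish (158,217) on the +y side, pot holder (446,242) on the −y side. The scene view shows the clip facing the robot.

```bash
cat > h.py <<'E'
from plant import env,get_image
import cv2,numpy as np
from scipy.spatial.transform import Rotation as R
def shot(n,save=None):
    o=env.get_obs(); d=get_image(n)
    if n=="wrist":
        T=np.eye(4);T[:3,:3]=R.from_rotvec(o["tcp_rot"]).as_matrix();T[:3,3]=o["tcp_pos"]
        d["view"]=np.linalg.inv(T@np.array(d["T_tool_cam"]))
    if save: cv2.imwrite(f"pics/{save}.png",d["frame"])
    d["hsv"]=cv2.cvtColor(d["frame"],cv2.COLOR_BGR2HSV)
    return d
def ray(d,px):
    p=cv2.undistortPoints(np.array(px,float).reshape(-1,1,2),np.array(d["K"]),np.array(d.get("dist_coeffs",np.zeros(5)))).reshape(-1,2)
    V=np.array(d["view"]);c=-V[:3,:3].T@V[:3,3]
    return c,np.c_[p,np.ones(len(p))]@V[:3,:3]
def plane(d,px,z):
    c,r=ray(d,px);return c+r*((z-c[2])/r[:,2])[:,None]
def tri(d1,p1,d2,p2):
    (c1,r1),(c2,r2)=ray(d1,[p1]),ray(d2,[p2]);r1,r2=r1[0],r2[0]
    s=np.linalg.lstsq(np.c_[r1,-r2],c2-c1,rcond=None)[0]
    a,b=c1+s[0]*r1,c2+s[1]*r2
    return (a+b)/2,np.linalg.norm(a-b)
def proj(d,P):
    V=np.array(d["view"]);return cv2.projectPoints(np.array(P,float).reshape(-1,3),V[:3,:3],V[:3,3],np.array(d["K"]),np.array(d.get("dist_coeffs",np.zeros(5))))[0].reshape(-1,2)
def mask(d,lo,hi,roi=None):
    m=cv2.inRange(d["hsv"],np.array(lo),np.array(hi))
    if roi: x0,y0,x1,y1=roi;k=np.zeros_like(m);k[y0:y1,x0:x1]=1;m=m*k
    return m
def big(m):
    return max(cv2.findContours(m,cv2.RETR_EXTERNAL,cv2.CHAIN_APPROX_NONE)[0],key=cv2.contourArea)[:,0,:]
def circ(P):  # circle through plane points
    A=np.c_[2*P[:,:2],np.ones(len(P))];s=np.linalg.lstsq(A,(P[:,:2]**2).sum(1),rcond=None)[0]
    return s[:2],np.sqrt(s[2]+s[:2]@s[:2])
E
python3 - <<'E'
from h import *
np.set_printoptions(precision=4,suppress=True)
t=shot("top");s=shot("scene")
for n,d in(("top",t),("scene",s)):
    g=big(mask(d,(65,120,30),(90,255,255)));print(n,"dish",circ(plane(d,cv2.convexHull(g)[:,0],.017)))
    g=big(mask(d,(0,190,90),(4,255,255))|mask(d,(176,190,90),(180,255,255)))
    q=cv2.minAreaRect(plane(d,g,.008)[:,:2].astype(np.float32)*1000);print("holder",q)
for nm,a,b,z in(("blue lid",(253,206),(297,214),.12),("amber",(313,216),(272,182),.114),("cup",(288,195),(262,226),.053),("salt",(239,187),(282,260),.052),("pep",(334,198),(241,201),.052)):
    print(nm,tri(t,a,s,b),plane(t,[a],z)[0],plane(s,[b],z)[0])
for nm,c in(("cad",[(229,156),(356,167),(352,250),(214,240)]),): print(plane(t,c,.02))
c=cv2.resize(t["frame"][140:265,200:370],None,fx=4.5,fy=4.5,interpolation=cv2.INTER_CUBIC);cv2.imwrite("pics/c1.png",c)
E
```

```text
Traceback (most recent call last):
  File "h.py", line 30, in big
    return max(cv2.findContours(m,cv2.RETR_EXTERNAL,cv2.CHAIN_APPROX_NONE)[0],key=cv2.contourArea)[:,0,:]
           ~~~^^^^^^^^^^^^^^^^^^^^^^^^^^^^^^^^^^^^^^^^^^^^^^^^^^^^^^^^^^^^^^^^^^^^^^^^^^^^^^^^^^^^
ValueError: max() iterable argument is empty
```

```bash
cat > m1.py <<'E'
from h import *
np.set_printoptions(precision=4,suppress=True)
t=shot("top");s=shot("scene")
print(t["hsv"][217,158],s["hsv"][318,350],t["hsv"][242,420],s["hsv"][150,220], t["hsv"][216,313],t["hsv"][234,270],t["hsv"][206,253])
for n,d in(("top",t),("scene",s)):
    g=big(mask(d,(55,100,30),(90,255,255)));print(n,"dish",circ(plane(d,cv2.convexHull(g)[:,0],.017)))
    g=big(mask(d,(0,190,90),(4,255,255))|mask(d,(176,190,90),(180,255,255)))
    q=cv2.minAreaRect(plane(d,g,.008)[:,:2].astype(np.float32)*1000);print("holder",q)
for nm,a,b,z in(("blue lid",(253,206),(297,214),.12),("amber",(313,216),(272,182),.114),("cup",(288,195),(262,226),.053),("salt",(239,187),(282,260),.052),("pep",(334,198),(241,201),.052)):
    print(nm,tri(t,a,s,b),plane(t,[a],z)[0],plane(s,[b],z)[0])
for nm,c in(("cad",[(229,156),(356,167),(352,250),(214,240)]),): print(plane(t,c,.02))
c=cv2.resize(t["frame"][140:265,200:370],None,fx=4.5,fy=4.5,interpolation=cv2.INTER_CUBIC);cv2.imwrite("pics/c1.png",c)
E
python3 m1.py
```

```text
[ 69  96 144] [ 70  99 137] [  1 196 190] [  0 189 189] [ 26 192 224] [  9 127  94] [ 18  25 223]
top dish (array([0.5437, 0.2224]), np.float64(0.0034572632663218738))
holder ((491.87896728515625, -297.09881591796875), (147.4812774658203, 205.23193359375), 86.44818115234375)
scene dish (array([0.5419, 0.295 ]), np.float64(0.07794645552108304))
holder ((492.1563415527344, -296.71441650390625), (145.94850158691406, 206.42117309570312), 85.74409484863281)
blue lid (array([0.5404, 0.0881, 0.116 ]), np.float64(0.0039611223496781285)) [0.5409 0.0863 0.12  ] [0.5417 0.0928 0.12  ]
amber (array([ 0.5237, -0.0218,  0.1116]), np.float64(0.00042249389114162525)) [ 0.5234 -0.0218  0.114 ] [ 0.5252 -0.0193  0.114 ]
cup (array([0.5789, 0.0243, 0.0482]), np.float64(0.0012826747940029506)) [0.5782 0.0238 0.053 ] [0.5812 0.0288 0.053 ]
salt (array([0.5963, 0.1229, 0.0459]), np.float64(0.0018344258185261169)) [0.5953 0.1215 0.052 ] [0.5989 0.1278 0.052 ]
pep (array([ 0.5737, -0.068 ,  0.0453]), np.float64(6.449257128732473e-05)) [ 0.572  -0.0672  0.052 ] [ 0.5774 -0.0617  0.052 ]
[[ 0.6719  0.1485  0.02  ]
 [ 0.6466 -0.1184  0.02  ]
 [ 0.4724 -0.1041  0.02  ]
 [ 0.4934  0.1738  0.02  ]]
```

View pics/c1.png

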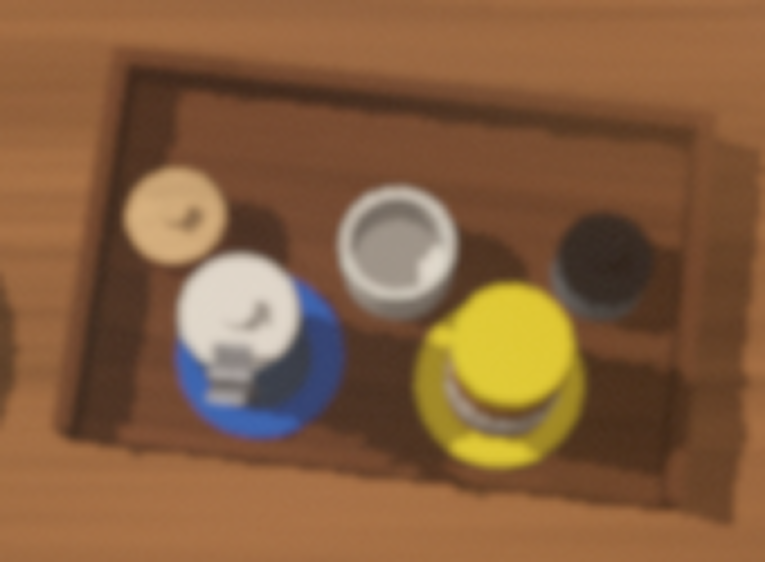

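Crop: lid centre (240,312), cap (514,345) and cup rim (398,245) in crop pixels; the caddy is yawed about −6°. I'll go above the caddy for close wrist views.

Call:
play_rows([
  {"dx": -1, "dy": 0.93, "dz": -0.1},
  {"dx": -1, "dy": 0.93, "dz": -0.1},
  {"dx": -1, "dy": 0.93, "dz": -0.1},
  {"dx": -1, "dy": 0.93, "dz": -0.1},
  {"dx": -1, "dy": 0.93, "dz": -0.1},
], grip=1)

```text
validation failed for argument at $.ro...
```

Call:
play_rows([
  {"dx": -1, "dy": 0.93, "dz": -0.1},
  {"dx": -1, "dy": 0.93, "dz": -0.1},
  {"dx": -1, "dy": 0.93, "dz": -0.1},
  {"dx": -1, "dy": 0.93, "dz": -0.1},
  {"dx": -1, "dy": 0.93, "dz": -0.1},
])

```text
validation failed for argument at $.ro...
```

Call:
play_rows([
  {"dx": -1, "dy": 0.93},
  {"dx": -1, "dy": 0.93},
  {"dx": -1, "dy": 0.93},
  {"dx": -1, "dy": 0.93},
  {"dx": 0, "dy": 0},
])

```text
validation failed for argument at $.ro...
```

Call:
play_rows([
  {"dx": -1, "dy": 0.93, "dz": -0.1, "spin": 0},
  {"dx": -1, "dy": 0.93, "dz": -0.1, "spin": 0},
  {"dx": -1, "dy": 0.93, "dz": -0.1, "spin": 0},
  {"dx": -1, "dy": 0.93, "dz": -0.1, "spin": 0},
  {"dx": -1, "dy": 0.93, "dz": -0.1, "spin": 0},
], grip=1)

```text
time: 0.77
tcp_pos: [0.2681, 0.4723, 0.2581]
tcp_rot: [-2.479, -1.928, 0.004]
wrist_force: [1.4, -0.4, -0.2]
finger_gap: 0.0879
```

Call:
play_rows([
  {"dx": -1, "dy": 0.93, "dz": -0.1, "spin": 0},
  {"dx": -1, "dy": 0.93, "dz": -0.1, "spin": 0},
  {"dx": -1, "dy": 0.93, "dz": -0.1, "spin": 0},
  {"dx": -1, "dy": 0.93, "dz": -0.1, "spin": 0},
  {"dx": -1, "dy": 0.93, "dz": -0.1, "spin": 0},
])

```text
time: 1.18
tcp_pos: [0.366, 0.2889, 0.274]
tcp_rot: [-2.476, -1.932, -0.002]
wrist_force: [1.4, -0.2, 0.1]
finger_gap: 0.0882
```

Call:
play_rows([
  {"dx": -1, "dy": 0.93, "dz": -0.1, "spin": 0},
  {"dx": -1, "dy": 0.93, "dz": -0.1, "spin": 0},
  {"dx": -1, "dy": 0.93, "dz": -0.1, "spin": 0},
  {"dx": -1, "dy": 0.93, "dz": -0.1, "spin": 0},
  {"dx": -1, "dy": 0.93, "dz": -0.1, "spin": 0},
])

```text
time: 1.6
tcp_pos: [0.4642, 0.1057, 0.2912]
tcp_rot: [2.475, 1.933, 0.011]
wrist_force: [0.3, 0.7, -0.4]
finger_gap: 0.0883
```

Call:
play_rows([
  {"dx": -1, "dy": 0.93, "dz": -0.1, "spin": 0},
  {"dx": 0, "dy": 0, "dz": 0, "spin": -0.75},
  {"dx": 0, "dy": 0, "dz": 0, "spin": -0.75},
  {"dx": 0, "dy": 0, "dz": 0, "spin": 0},
])

```text
time: 1.93
tcp_pos: [0.488, 0.0595, 0.2963]
tcp_rot: [2.326, 2.101, 0.014]
wrist_force: [0.7, 0.7, 0.1]
finger_gap: 0.0885
```

```bash
cat > w.py <<'E'
from h import *
import sys
np.set_printoptions(precision=4,suppress=True)
o=env.get_obs();d=shot("wrist",sys.argv[1])
M=R.from_rotvec(o["tcp_rot"]).as_matrix();print(o["time"],o["tcp_pos"],M[:,0],np.degrees(np.arctan2(M[1,0],M[0,0])),M[2,2])
np.savez("pics/"+sys.argv[1],view=d["view"],K=d["K"],frame=d["frame"])
E
python3 w.py w1
```

```text
1.9333 [0.488  0.0595 0.2963] [0.1016 0.9948 0.0018] 84.17138188164537 -0.9999296226354547
```

View pics/w1.png

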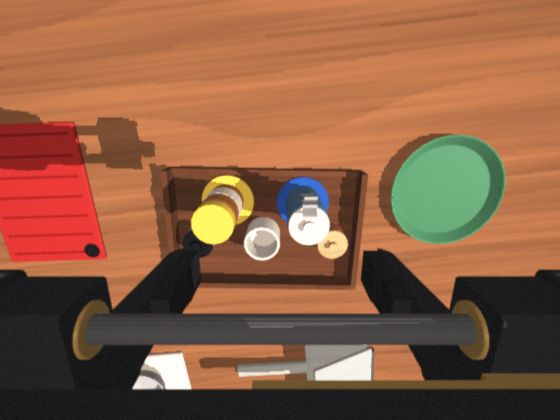

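Wrist view: amber cap about (213,225), blue lid (310,225), cup (263,240), holder at left, dish (447,189) at right. Now a zoom and colour fits.

```bash
cat > m2.py <<'E'
from h import *
np.set_printoptions(precision=4,suppress=True)
t=shot("top");s=shot("scene");z=np.load("pics/w1.npz");w=dict(view=z["view"],K=z["K"],frame=z["frame"]);w["hsv"]=cv2.cvtColor(w["frame"],cv2.COLOR_BGR2HSV)
D=dict(top=t,scene=s,wrist=w)
for n,d in D.items():
    m=mask(d,(55,60,30),(90,255,255));
    if n=="wrist": m[260:]=0
    try:
        g=big(m);P=plane(d,cv2.convexHull(g)[:,0],.017);print(n,"dish",circ(P),cv2.contourArea(g))
    except Exception as e: print(n,e)
    f=d["frame"];
for n,(x0,y0,x1,y1) in dict(wrist=(150,155,375,295),).items():
    cv2.imwrite("pics/c2.png",cv2.resize(D[n]["frame"][y0:y1,x0:x1],None,fx=3.5,fy=3.5,interpolation=cv2.INTER_CUBIC))
E
python3 m2.py
```

```text
top dish (array([0.75  , 0.2689]), np.float64(0.2718236824024694)) 32064.0
scene dish (array([0.542 , 0.2942]), np.float64(0.08023605593517667)) 4631.0
wrist dish (array([0.5446, 0.2954]), np.float64(0.0803529525496203)) 9367.5
```

View pics/c2.png

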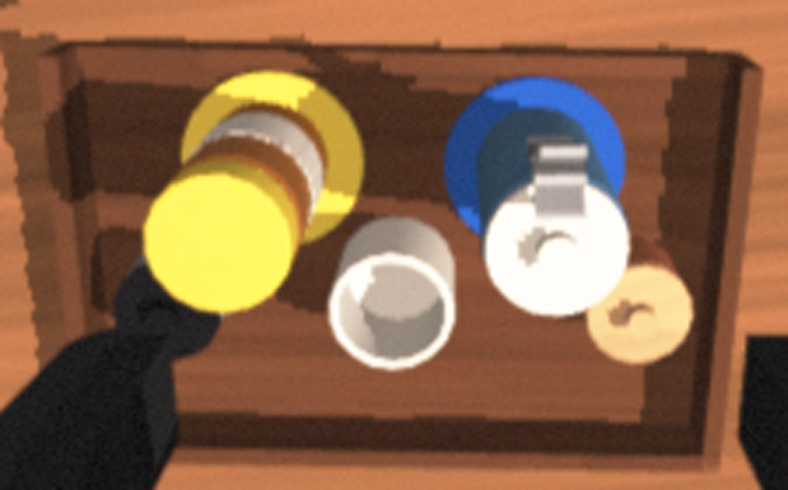

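```bash
python3 - <<'E'
from h import *
np.set_printoptions(precision=4,suppress=True)
t=shot("top");z=np.load("pics/w1.npz");w=dict(view=z["view"],K=z["K"])
T=lambda x,y:(200+x/4.5-.4,140+y/4.5-.4)
W=lambda x,y:(150+x/3.5-.4,155+y/3.5-.4)
for n,a,b,h in(("blue",T(240,312),W(557,245),.12),("amber",T(514,345),W(218,237),.114),("cup",T(398,245),W(392,311),.053),("salt",T(176,216),W(640,313),.052),("bc",T(261,354),W(535,166),.012),("yc",T(500,384),W(272,159),.012)):
    print(n,tri(t,a,w,b),plane(t,[a],h)[0,:2],plane(w,[b],h)[0,:2])
E
```

```text
blue (array([0.538 , 0.0877, 0.1087]), np.float64(0.00046638477398564855)) [0.5355 0.0864] [0.5336 0.0872]
amber (array([ 0.5239, -0.0236,  0.1084]), np.float64(0.0001170197500821097)) [ 0.5229 -0.0233] [ 0.5219 -0.0221]
cup (array([0.5793, 0.0242, 0.0573]), np.float64(0.0010946768147247596)) [0.5801 0.0237] [0.5816 0.0241]
salt (array([0.5953, 0.1228, 0.0474]), np.float64(0.00031043169671580745)) [0.594  0.1221] [0.593  0.1223]
bc (array([0.5388, 0.0869, 0.016 ]), np.float64(0.0006022616878079802)) [0.5394 0.0869] [0.5401 0.0873]
yc (array([ 0.5252, -0.0221,  0.013 ]), np.float64(0.0006445766119215406)) [ 0.5251 -0.0223] [ 0.5258 -0.0222]
```

Jars stand at about (0.535,0.087) and (0.5225,−0.0225). Coasters are (0.5395,0.087) and (0.5255,−0.022), the cup (0.580,0.024), the dish (0.543,0.295) and the holder (0.492,−0.297). Amber first.

Call:
play_rows([
  {"dx": -0.87, "dy": 0.47, "dz": 0.6, "spin": 0},
  {"dx": -0.87, "dy": 0.47, "dz": 0.6, "spin": 0},
  {"dx": -0.87, "dy": 0.47, "dz": 0.6, "spin": 0},
  {"dx": 0, "dy": 0, "dz": 1, "spin": 0},
  {"dx": 0, "dy": 0, "dz": 1, "spin": 0},
], grip=1)

```text
time: 2.55
tcp_pos: [0.5306, -0.0178, 0.1889]
tcp_rot: [2.311, 2.098, 0.039]
wrist_force: [-0.0, -0.0, -0.1]
finger_gap: 0.0878
```

```bash
python3 w.py w2
```

```text
2.55 [ 0.5306 -0.0178  0.1889] [0.096  0.9954 0.005 ] 84.48948575560357 -0.9994853189075047
```

View pics/w2.png

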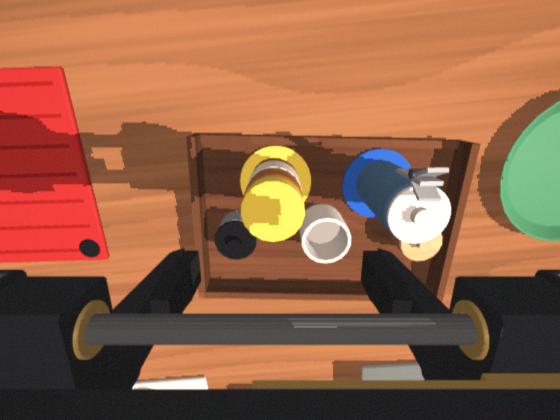

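Wrist: amber cap centre about (273,210), between the fingers; blue lid (418,215), cup rim (325,241). Checking the tilt after a settle.

Call:
play_rows([
  {"dx": 0, "dy": 0, "dz": 0, "spin": 0},
  {"dx": 0, "dy": 0, "dz": 0, "spin": 0},
])

```text
time: 2.77
tcp_pos: [0.5242, -0.016, 0.1795]
tcp_rot: [2.319, 2.108, 0.021]
wrist_force: [-0.5, -0.2, 0.5]
finger_gap: 0.0882
```

```bash
cat > cap.py <<'E'
from h import *
import sys
np.set_printoptions(precision=4,suppress=True)
o=env.get_obs();M=R.from_rotvec(o["tcp_rot"]).as_matrix();print(o["time"],o["tcp_pos"],"yaw",np.degrees(np.arctan2(M[1,0],M[0,0])),"z",M[:,2],"F",o["wrist_force"],o["finger_gap"],o["joint_pos"])
def go(x,y,z=None):  # shift in row units from here to (x,y,z)
    v=np.array([x,y,o["tcp_pos"][2] if z is None else z])-o["tcp_pos"];u=M.T@v/.03
    print("need (units of .03)",u)
E
python3 - <<'E'
from cap import *
d=shot("wrist")
m=mask(d,(24,170,235),(34,255,255),(230,170,310,245))
m=cv2.morphologyEx(m,cv2.MORPH_OPEN,np.ones((5,5)));g=big(m);print(cv2.fitEllipse(cv2.convexHull(g)),cv2.boundingRect(g))
for p in((273,210),(418,217),(325,241)): print(plane(d,[p],.114)[0],plane(d,[p],.120)[0],plane(d,[p],.053)[0])
go(.5225,-.0225,.079)
E
```

```text
2.7667 [ 0.5242 -0.016   0.1795] yaw 84.53620490100536 z [ 0.015   0.0033 -0.9999] F [-0.4848 -0.2282  0.5148] 0.08824067726565822 [-0.0808  0.0231  2.0062  0.005   1.0976 -1.5585]Traceback (most recent call last):
  File "<stdin>", line 4, in <module>
  File "h.py", line 30, in big
    return max(cv2.findContours(m,cv2.RETR_EXTERNAL,cv2.CHAIN_APPROX_NONE)[0],key=cv2.contourArea)[:,0,:]
           ~~~^^^^^^^^^^^^^^^^^^^^^^^^^^^^^^^^^^^^^^^^^^^^^^^^^^^^^^^^^^^^^^^^^^^^^^^^^^^^^^^^^^^^
ValueError: max() iterable argument is empty
```

```bash
python3 - <<'E'
from cap import *
d=shot("wrist","w3")
print(d["hsv"][205:225:6,262:290:8].reshape(-1,3).tolist())
m=mask(d,(20,120,150),(35,255,255),(230,150,320,260))
m=cv2.morphologyEx(m,cv2.MORPH_OPEN,np.ones((5,5)));g=big(m);print(cv2.boundingRect(g))
px=proj(d,[[.5225,-.0225,.114],[.535,.087,.12],[.58,.024,.053]]);print(px)
f=d["frame"].copy();
for c,r in(((.5225,-.0225,.114),.0245),((.535,.087,.12),.025),((.58,.024,.053),.025),((.5255,-.022,.012),.038),((.5395,.087,.012),.038)):
    a=np.linspace(0,6.28,60);q=proj(d,np.c_[c[0]+r*np.cos(a),c[1]+r*np.sin(a),np.full(60,c[2])])
    for p in q: cv2.circle(f,tuple(int(v*4) for v in p),2,(255,0,255),-1,shift=2)
big_=cv2.resize(f[120:280,180:470],None,fx=2.7,fy=2.7,interpolation=cv2.INTER_CUBIC);cv2.imwrite("pics/c3.png",big_)
go(.5225,-.0225,.079)
E
```

```text
2.8167 [ 0.5246 -0.0159  0.1803] yaw 84.55354766258918 z [ 0.0163  0.0033 -0.9999] F [-0.776  -0.1022  0.363 ] 0.08840674970458756 [-0.0806  0.0224  2.0055  0.0051  1.0978 -1.5586]
[[22, 180, 220], [22, 181, 218], [22, 179, 220], [22, 179, 219], [22, 180, 219], [23, 179, 219], [22, 180, 221], [22, 179, 221], [22, 181, 218], [22, 175, 220], [22, 179, 220], [22, 179, 220], [22, 181, 218], [22, 179, 219], [22, 180, 219], [22, 179, 220]]
(238, 156, 72, 99)
[[270.4814 222.7952]
 [425.0817 228.2776]
 [325.7138 250.5976]]
need (units of .03) [-0.2431 -0.1038  3.375 ]
```

View pics/c3.png

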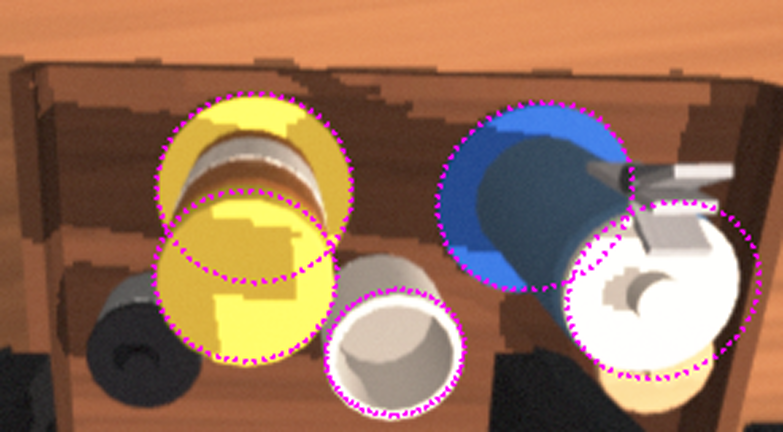

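All projected fits sit right on the amber cap, cup and coasters; the blue lid is about 3 mm lower in y, near (0.536,0.084). Descending on amber.

Call:
play_rows([
  {"dx": -0.24, "dy": -0.1, "dz": 0.8, "spin": 0},
  {"dx": 0, "dy": 0, "dz": 0.8, "spin": 0},
  {"dx": 0, "dy": 0, "dz": 0.8, "spin": 0},
  {"dx": 0, "dy": 0, "dz": 0.5, "spin": 0},
  {"dx": 0, "dy": 0, "dz": 0.3, "spin": 0},
])

```text
time: 3.28
tcp_pos: [0.5361, -0.021, 0.0981]
tcp_rot: [2.297, 2.097, 0.055]
wrist_force: [-0.4, 0.2, -0.5]
finger_gap: 0.0882
```

```bash
python3 -c "
from cap import *
go(.5225,-.0225,.079)"
```

```text
3.2833 [ 0.5361 -0.021   0.0981] yaw 84.79575135426369 z [ 0.0472  0.0008 -0.9989] F [-0.4203  0.1943 -0.5195] 0.08824204857557447 [-0.0888  0.1181  2.0729  0.0064  0.9036 -1.5724]
need (units of .03) [-0.0927 -0.4765  0.6151]
```

Call:
play_rows([
  {"dx": 0, "dy": 0, "dz": 0, "spin": 0},
  {"dx": 0, "dy": 0, "dz": 0, "spin": 0},
])

```text
time: 3.45
tcp_pos: [0.5368, -0.0203, 0.0991]
tcp_rot: [2.295, 2.098, 0.056]
wrist_force: [-0.6, -0.8, 0.5]
finger_gap: 0.0883
```

```bash
python3 -c "
from cap import *
go(.5225,-.0225,.079)"
```

```text
3.45 [ 0.5368 -0.0203  0.0991] yaw 84.85679221135965 z [ 0.0481  0.0009 -0.9988] F [-0.6293 -0.7867  0.5422] 0.0882686470237853 [-0.0873  0.1175  2.0714  0.0064  0.9048 -1.5721]
need (units of .03) [-0.1186 -0.4996  0.6464]
```

Call:
play_rows([
  {"dx": -0.1, "dy": -0.2, "dz": -0.8, "spin": 0},
  {"dx": 0, "dy": 0, "dz": -0.8, "spin": 0},
  {"dx": 0, "dy": 0, "dz": -0.8, "spin": 0},
  {"dx": 0, "dy": 0, "dz": 0, "spin": 0},
])

```text
time: 3.78
tcp_pos: [0.5287, -0.0223, 0.1782]
tcp_rot: [2.291, 2.097, 0.061]
wrist_force: [0.2, 0.5, -0.0]
finger_gap: 0.0884
```

```bash
python3 -c "
from cap import *
go(.5225,-.0225,.079)"
```

```text
3.7833 [ 0.5287 -0.0223  0.1782] yaw 84.93283687390955 z [ 0.0523  0.0006 -0.9986] F [ 0.2423  0.4801 -0.0488] 0.08840570368220174 [-0.0926  0.0098  2.0231  0.0062  1.0566 -1.5777]
need (units of .03) [-0.0435 -0.3766  3.2927]
```

Call:
play_rows([
  {"dx": 0, "dy": 0, "dz": -0.8, "spin": 0},
  {"dx": 0, "dy": 0, "dz": -0.8, "spin": 0},
  {"dx": 0, "dy": 0, "dz": -0.8, "spin": 0},
  {"dx": 0, "dy": 0, "dz": -0.5, "spin": 0},
  {"dx": 0, "dy": 0, "dz": -0.3, "spin": 0},
])

```text
time: 4.2
tcp_pos: [0.5244, -0.0218, 0.2832]
tcp_rot: [2.286, 2.093, 0.069]
wrist_force: [-0.4, 0.4, -0.8]
finger_gap: 0.0882
```

```bash
python3 -c "
from cap import *"
```

```text
4.2 [ 0.5244 -0.0218  0.2832] yaw 84.97621907156504 z [ 0.0608 -0.0001 -0.9981] F [-0.4109  0.4187 -0.8036] 0.0882235430707427 [-0.0925 -0.0835  1.9147  0.0058  1.2497 -1.5771]
```

Call:
play_rows([
  {"dx": 0, "dy": -1, "dz": 0, "spin": 0},
  {"dx": 0, "dy": -1, "dz": 0, "spin": 0},
  {"dx": 0, "dy": -1, "dz": 0, "spin": 0},
  {"dx": 0, "dy": -0.5, "dz": 0, "spin": 0},
  {"dx": 0, "dy": 0, "dz": 0, "spin": 0},
])

```text
time: 4.62
tcp_pos: [0.4207, -0.0123, 0.2821]
tcp_rot: [2.278, 2.087, 0.083]
wrist_force: [0.2, -0.3, -0.6]
finger_gap: 0.0882
```

```bash
python3 -c "
from cap import *"
```

```text
4.6167 [ 0.4207 -0.0123  0.2821] yaw 85.00694021666655 z [ 0.0738 -0.0012 -0.9973] F [ 0.2433 -0.3121 -0.5616] 0.08818874493811184 [-0.0929 -0.3106  2.1031  0.0059  1.2754 -1.5779]
```

Call:
play_rows([
  {"dx": 0, "dy": 1, "dz": 0, "spin": 0},
  {"dx": 0, "dy": 1, "dz": 0, "spin": 0},
  {"dx": 0, "dy": 1, "dz": 0, "spin": 0},
  {"dx": 0, "dy": 0.5, "dz": 0, "spin": 0},
  {"dx": 0, "dy": 0, "dz": 0, "spin": 0},
])

```text
time: 5.03
tcp_pos: [0.5299, -0.0215, 0.2911]
tcp_rot: [2.273, 2.084, 0.091]
wrist_force: [-0.6, 0.6, -0.3]
finger_gap: 0.0883
```

```bash
python3 -c "
from cap import *"
```

```text
5.0333 [ 0.5299 -0.0215  0.2911] yaw 85.03648283838336 z [ 0.0811 -0.0017 -0.9967] F [-0.6246  0.5779 -0.3205] 0.08834682350611897 [-0.091  -0.0899  1.9071  0.006   1.2434 -1.5767]
```

```bash
python3 - <<'E'
from h import *
np.set_printoptions(precision=4,suppress=True)
for n,v in((0,[2.489,1.914,-.003]),(5,[-2.479,-1.928,.004]),(10,[-2.476,-1.932,-.002]),(15,[2.475,1.933,.011]),(19,[2.326,2.101,.014]),(24,[2.311,2.098,.039]),(26,[2.319,2.108,.021]),(31,[2.297,2.097,.055]),(33,[2.295,2.098,.056]),(37,[2.291,2.097,.061]),(42,[2.286,2.093,.069]),(47,[2.278,2.087,.083]),(52,[2.273,2.084,.091])):
    M=R.from_rotvec(v).as_matrix();print(n,M[:,2],"down dir in tool",-M[2,:])
E
```

```text
0 [-0.0004 -0.0026 -1.    ] down dir in tool [ 0.0026 -0.0002  1.    ]
5 [-0.0027 -0.0007 -1.    ] down dir in tool [0.0013 0.0024 1.    ]
10 [ 0.0004  0.0016 -1.    ] down dir in tool [-0.0016  0.      1.    ]
15 [ 0.0062  0.0034 -1.    ] down dir in tool [-0.0048 -0.0052  1.    ]
19 [ 0.0114  0.0007 -0.9999] down dir in tool [-0.0018 -0.0113  0.9999]
24 [ 0.032   0.0019 -0.9995] down dir in tool [-0.005  -0.0317  0.9995]
26 [ 0.015   0.0034 -0.9999] down dir in tool [-0.0048 -0.0146  0.9999]
31 [ 0.0469  0.001  -0.9989] down dir in tool [-0.0053 -0.0466  0.9989]
33 [ 0.0479  0.0009 -0.9989] down dir in tool [-0.0052 -0.0476  0.9989]
37 [ 0.0527  0.0006 -0.9986] down dir in tool [-0.0052 -0.0524  0.9986]
42 [ 0.0607 -0.0005 -0.9982] down dir in tool [-0.0049 -0.0606  0.9982]
47 [ 0.074  -0.0013 -0.9973] down dir in tool [-0.0051 -0.0738  0.9973]
52 [ 0.0816 -0.0018 -0.9967] down dir in tool [-0.0053 -0.0814  0.9967]
```

Call:
play_rows([
  {"dx": 0, "dy": 0, "dz": 0, "spin": 0},
  {"dx": 0, "dy": 0, "dz": 0, "spin": 0},
  {"dx": 0, "dy": 0, "dz": 0, "spin": 0},
  {"dx": 0, "dy": 0, "dz": 0, "spin": 0},
  {"dx": 0, "dy": 0, "dz": 0, "spin": 0},
])

```text
time: 5.45
tcp_pos: [0.5289, -0.0212, 0.2896]
tcp_rot: [2.275, 2.086, 0.087]
wrist_force: [-0.7, 0.6, 0.5]
finger_gap: 0.088
```

```bash
python3 -c "
from cap import *"
```

```text
5.45 [ 0.5289 -0.0212  0.2896] yaw 85.04849899314094 z [ 0.0779 -0.0014 -0.997 ] F [-0.6689  0.6421  0.5354] 0.0879994993136138 [-0.0907 -0.089   1.9089  0.006   1.2439 -1.5766]
```

Call:
play_rows([
  {"dx": 0.1, "dy": 0, "dz": 0, "spin": 0},
  {"dx": 0.1, "dy": 0, "dz": 0, "spin": 0},
  {"dx": 0.1, "dy": 0, "dz": 0, "spin": 0},
  {"dx": 0.1, "dy": 0, "dz": 0, "spin": 0},
  {"dx": 0.1, "dy": 0, "dz": 0, "spin": 0},
])

```text
time: 5.87
tcp_pos: [0.5286, -0.0051, 0.2903]
tcp_rot: [2.275, 2.084, 0.089]
wrist_force: [-0.6, 1.6, 0.8]
finger_gap: 0.0883
```

```bash
python3 -c "
from cap import *"
```

```text
5.8667 [ 0.5286 -0.0051  0.2903] yaw 84.99925225606616 z [ 0.079  -0.0014 -0.9969] F [-0.5907  1.5564  0.8319] 0.08830099959542795 [-0.0588 -0.0915  1.9099  0.0034  1.2441 -1.5431]
```

Call:
play_rows([
  {"dx": 1, "dy": 0, "dz": 0, "spin": 0},
  {"dx": 1, "dy": 0, "dz": 0, "spin": 0},
  {"dx": 1, "dy": 0, "dz": 0, "spin": 0},
  {"dx": 1, "dy": 0, "dz": 0, "spin": 0},
  {"dx": 0, "dy": 0, "dz": 0, "spin": 0},
])

```text
time: 6.28
tcp_pos: [0.5399, 0.1191, 0.2916]
tcp_rot: [2.279, 2.078, 0.091]
wrist_force: [-0.6, -0.0, -0.3]
finger_gap: 0.088
```

```bash
python3 -c "
from cap import *"
```

```text
6.2833 [0.5399 0.1191 0.2916] yaw 84.73593489919459 z [ 0.0812 -0.0015 -0.9967] F [-0.6485 -0.044  -0.3107] 0.0879668505317175 [ 0.1817 -0.0438  1.863  -0.017   1.2427 -1.2921]
```

Call:
play_rows([
  {"dx": -1, "dy": 0, "dz": 0, "spin": 0},
  {"dx": -1, "dy": 0, "dz": 0, "spin": 0},
  {"dx": -1, "dy": 0, "dz": 0, "spin": 0},
  {"dx": -1, "dy": 0, "dz": 0, "spin": 0},
  {"dx": 0, "dy": 0, "dz": 0, "spin": 0},
])

```text
time: 6.7
tcp_pos: [0.5292, 0.0005, 0.2905]
tcp_rot: [2.264, 2.094, 0.091]
wrist_force: [-0.6, 0.2, -0.7]
finger_gap: 0.0883
```

```bash
python3 -c "
from cap import *"
```

```text
6.7 [0.5292 0.0005 0.2905] yaw 85.56714252357358 z [ 0.0813 -0.0015 -0.9967] F [-0.6282  0.1621 -0.6867] 0.08825668133862494 [-0.0475 -0.092   1.91    0.0025  1.2422 -1.5415]
```

Call:
play_rows([
  {"dx": 0, "dy": 0, "dz": 1, "spin": 0},
  {"dx": 0, "dy": 0, "dz": 0, "spin": 0},
  {"dx": 0, "dy": 0, "dz": 1, "spin": 0},
  {"dx": 0, "dy": 0, "dz": 0, "spin": 0},
  {"dx": 0, "dy": 0, "dz": 0, "spin": 0},
])

```text
time: 7.12
tcp_pos: [0.5353, -0.0012, 0.2336]
tcp_rot: [2.266, 2.087, 0.095]
wrist_force: [0.4, -0.5, -0.2]
finger_gap: 0.0882
```

```bash
python3 -c "
from cap import *"
```

```text
7.1167 [ 0.5353 -0.0012  0.2336] yaw 85.3059691788964 z [ 0.0856 -0.0017 -0.9963] F [ 0.4013 -0.5117 -0.2075] 0.08824647547394997 [-0.0504 -0.0469  1.9735  0.0029  1.1294 -1.5402]
```

Call:
play_rows([
  {"dx": 0, "dy": 0, "dz": -1, "spin": 0},
  {"dx": 0, "dy": 0, "dz": 0, "spin": 0},
  {"dx": 0, "dy": 0, "dz": -1, "spin": 0},
  {"dx": 0, "dy": 0, "dz": 0, "spin": 0},
  {"dx": 0, "dy": 0, "dz": 0, "spin": 0},
])

```text
time: 7.53
tcp_pos: [0.5306, 0.0014, 0.3021]
tcp_rot: [2.261, 2.09, 0.099]
wrist_force: [-0.5, 0.5, 0.3]
finger_gap: 0.0884
```

```bash
python3 -c "
from cap import *"
```

```text
7.5333 [0.5306 0.0014 0.3021] yaw 85.50309407771819 z [ 0.0883 -0.0009 -0.9961] F [-0.4891  0.4825  0.3067] 0.08840011028543932 [-0.0464 -0.0996  1.8963  0.0033  1.2565 -1.5393]
```

Call:
play_rows([
  {"dx": 0, "dy": 0, "dz": 0.4, "spin": 0},
  {"dx": 0, "dy": 0, "dz": 0.4, "spin": 0},
  {"dx": 0, "dy": 0, "dz": 0.4, "spin": 0},
  {"dx": 0, "dy": 0, "dz": 0.4, "spin": 0},
  {"dx": 0, "dy": 0, "dz": 0.4, "spin": 0},
])

```text
time: 7.95
tcp_pos: [0.5403, 0.0022, 0.2442]
tcp_rot: [2.253, 2.085, 0.113]
wrist_force: [0.1, 0.3, -0.7]
finger_gap: 0.0878
```

```bash
python3 -c "
from cap import *"
```

```text
7.95 [0.5403 0.0022 0.2442] yaw 85.60043885932929 z [ 0.1014 -0.0012 -0.9948] F [ 0.1493  0.2727 -0.7475] 0.08780476540326758 [-0.0441 -0.0546  1.9619  0.0036  1.1328 -1.5391]
```

Call:
play_rows([
  {"dx": 0, "dy": 0, "dz": -0.4, "spin": 0},
  {"dx": 0, "dy": 0, "dz": -0.4, "spin": 0},
  {"dx": 0, "dy": 0, "dz": -0.4, "spin": 0},
  {"dx": 0, "dy": 0, "dz": -0.4, "spin": 0},
  {"dx": 0, "dy": 0, "dz": -0.4, "spin": 0},
])

```text
time: 8.37
tcp_pos: [0.5288, 0.0026, 0.2974]
tcp_rot: [2.264, 2.096, 0.092]
wrist_force: [0.9, 0.3, 0.1]
finger_gap: 0.0875
```

```bash
python3 -c "
from cap import *"
```

```text
8.3667 [0.5288 0.0026 0.2974] yaw 85.59580832321627 z [ 0.0814 -0.0003 -0.9967] F [0.8531 0.3161 0.07  ] 0.08750453524408203 [-0.0444 -0.0964  1.9016  0.0035  1.255  -1.539 ]
```

Slow upward rows reduce the tilt, and abrupt downward rows barely raise it. I'll use that cycle to level the tool.

Call:
play_rows([
  {"dx": 0, "dy": 0, "dz": -0.4, "spin": 0},
  {"dx": 0, "dy": 0, "dz": -0.4, "spin": 0},
  {"dx": 0, "dy": 0, "dz": -0.4, "spin": 0},
  {"dx": 0, "dy": 0, "dz": -0.4, "spin": 0},
  {"dx": 0, "dy": 0, "dz": -0.4, "spin": 0},
])

```text
time: 8.78
tcp_pos: [0.5248, 0.0024, 0.3707]
tcp_rot: [2.258, 2.09, 0.104]
wrist_force: [0.4, 0.8, -0.1]
finger_gap: 0.0884
```

```bash
python3 -c "
from cap import *"
```

```text
8.7833 [0.5248 0.0024 0.3707] yaw 85.58886029295421 z [ 0.0926 -0.0008 -0.9957] F [ 0.4136  0.8414 -0.1246] 0.08836678728768704 [-0.0449 -0.1369  1.807   0.0034  1.3789 -1.5389]
```

Call:
play_rows([
  {"dx": 0, "dy": 0, "dz": -0.2, "spin": 0},
  {"dx": 0, "dy": 0, "dz": -0.2, "spin": 0},
  {"dx": 0, "dy": 0, "dz": -0.2, "spin": 0},
  {"dx": 0, "dy": 0, "dz": -0.2, "spin": 0},
  {"dx": 0, "dy": 0, "dz": -0.2, "spin": 0},
])

```text
time: 9.2
tcp_pos: [0.5222, 0.0024, 0.4073]
tcp_rot: [2.255, 2.087, 0.109]
wrist_force: [0.3, -0.2, -0.5]
finger_gap: 0.0882
```

```bash
python3 -c "
from cap import *"
```

```text
9.2 [0.5222 0.0024 0.4073] yaw 85.59202779126498 z [ 0.0976 -0.0011 -0.9952] F [ 0.2504 -0.1525 -0.4667] 0.08819502128241673 [-0.0452 -0.1504  1.7541  0.0034  1.4402 -1.539 ]
```

Call:
play_rows([
  {"dx": 0, "dy": 0, "dz": 1, "spin": 0},
  {"dx": 0, "dy": 0, "dz": 0, "spin": 0},
  {"dx": 0, "dy": 0, "dz": 1, "spin": 0},
  {"dx": 0, "dy": 0, "dz": 1, "spin": 0},
  {"dx": 0, "dy": 0, "dz": 0, "spin": 0},
])

```text
time: 9.62
tcp_pos: [0.5323, 0.0023, 0.3206]
tcp_rot: [2.252, 2.085, 0.114]
wrist_force: [-0.7, -0.8, -1.1]
finger_gap: 0.088
```

```bash
python3 -c "
from cap import *"
```

```text
9.6167 [0.5323 0.0023 0.3206] yaw 85.59624857014744 z [ 0.1021 -0.0012 -0.9948] F [-0.7393 -0.7701 -1.0774] 0.08799074893863865 [-0.0445 -0.113   1.8758  0.0035  1.2767 -1.539 ]
```

Call:
play_rows([
  {"dx": 0, "dy": 0, "dz": -0.3, "spin": 0},
  {"dx": 0, "dy": 0, "dz": -0.3, "spin": 0},
  {"dx": 0, "dy": 0, "dz": -0.3, "spin": 0},
  {"dx": 0, "dy": 0, "dz": -0.3, "spin": 0},
  {"dx": 0, "dy": 0, "dz": -0.3, "spin": 0},
])

```text
time: 10.03
tcp_pos: [0.5277, 0.0023, 0.3742]
tcp_rot: [2.252, 2.085, 0.114]
wrist_force: [-0.1, -0.5, -0.2]
finger_gap: 0.0882
```

```bash
python3 -c "
from cap import *"
```

```text
10.0333 [0.5277 0.0023 0.3742] yaw 85.5938269438809 z [ 0.1025 -0.0013 -0.9947] F [-0.1254 -0.4526 -0.2416] 0.08821217112802392 [-0.0449 -0.1383  1.8024  0.0034  1.3748 -1.5389]
```

Call:
play_rows([
  {"dx": 0, "dy": 0, "dz": 1, "spin": 0},
])

```text
time: 10.12
tcp_pos: [0.5355, 0.0021, 0.3564]
tcp_rot: [2.241, 2.075, 0.134]
wrist_force: [0.7, 0.3, 0.5]
finger_gap: 0.088
```

Call:
play_rows([
  {"dx": 0, "dy": 0, "dz": 0, "spin": 0},
])

```text
time: 10.2
tcp_pos: [0.5335, 0.0021, 0.3532]
tcp_rot: [2.245, 2.078, 0.128]
wrist_force: [-1.8, -0.3, -2.3]
finger_gap: 0.0879
```

Call:
play_rows([
  {"dx": 0, "dy": 0, "dz": 0, "spin": 0},
])

```text
time: 10.28
tcp_pos: [0.5344, 0.0021, 0.3565]
tcp_rot: [2.242, 2.076, 0.133]
wrist_force: [0.1, 0.5, 0.6]
finger_gap: 0.0885
```

Call:
play_rows([
  {"dx": 0, "dy": 0, "dz": 0, "spin": 0},
])

```text
time: 10.37
tcp_pos: [0.5344, 0.0021, 0.3578]
tcp_rot: [2.242, 2.075, 0.133]
wrist_force: [-0.7, 0.4, -0.1]
finger_gap: 0.0882
```

```bash
python3 -c "
from cap import *;print(o['qd'],o['effort'])"
```

```text
10.3667 [0.5344 0.0021 0.3578] yaw 85.60373927688157 z [ 0.1202 -0.0021 -0.9927] F [-0.7184  0.3571 -0.1016] 0.08817896487389923 [-0.0447 -0.1329  1.8281  0.0034  1.3259 -1.5389]
[-0.0013 -0.022  -0.0518  0.0007  0.0143 -0.0008] [  0.005  -30.915  -38.3261   0.0048  -0.6272  -0.0014]
```

Call:
play_rows([
  {"dx": 0, "dy": 0, "dz": -1, "spin": 0},
])

```text
time: 10.45
tcp_pos: [0.5286, 0.0023, 0.3829]
tcp_rot: [2.248, 2.08, 0.123]
wrist_force: [0.1, -0.8, -1.8]
finger_gap: 0.0879
```

Call:
play_rows([
  {"dx": 0, "dy": 0, "dz": 0, "spin": 0},
])

```text
time: 10.53
tcp_pos: [0.5307, 0.0022, 0.3907]
tcp_rot: [2.242, 2.075, 0.134]
wrist_force: [0.6, 0.1, 1.7]
finger_gap: 0.0881
```

Call:
play_rows([
  {"dx": 0, "dy": 0, "dz": 0, "spin": 0},
])

```text
time: 10.62
tcp_pos: [0.5309, 0.0022, 0.3922]
tcp_rot: [2.241, 2.074, 0.136]
wrist_force: [-0.9, -0.8, -0.2]
finger_gap: 0.0882
```

Call:
play_rows([
  {"dx": 0, "dy": 0, "dz": 0, "spin": 0},
])

```text
time: 10.7
tcp_pos: [0.5317, 0.0021, 0.3944]
tcp_rot: [2.239, 2.072, 0.139]
wrist_force: [0.5, -0.7, -0.3]
finger_gap: 0.0884
```

```bash
python3 -c "
from cap import *;print(o['qd'],o['effort'])"
```

```text
10.7 [0.5317 0.0021 0.3944] yaw 85.60982733031798 z [ 0.1263 -0.0024 -0.992 ] F [ 0.518  -0.6863 -0.333 ] 0.08838449556377265 [-0.0449 -0.1492  1.7777  0.0033  1.3864 -1.539 ]
[ 0.      0.0002 -0.002   0.0006  0.0085 -0.0008] [ -0.0093 -28.914  -37.1006   0.0026  -0.4693  -0.0012]
```

Call:
play_rows([
  {"dx": 0, "dy": -1, "dz": 0.2, "spin": 0},
  {"dx": 0, "dy": -1, "dz": 0.2, "spin": 0},
  {"dx": 0, "dy": -1, "dz": 0.2, "spin": 0},
  {"dx": 0, "dy": -1, "dz": 0.2, "spin": 0},
  {"dx": 0, "dy": -1, "dz": 0.2, "spin": 0},
])

```text
time: 11.12
tcp_pos: [0.3885, 0.0134, 0.3455]
tcp_rot: [2.237, 2.069, 0.144]
wrist_force: [0.4, 0.0, -0.1]
finger_gap: 0.0883
```

Call:
play_rows([
  {"dx": 0, "dy": -0.6, "dz": 0, "spin": 0},
  {"dx": 0, "dy": -0.6, "dz": 0, "spin": 0},
])

```text
time: 11.28
tcp_pos: [0.3484, 0.0164, 0.3379]
tcp_rot: [2.239, 2.071, 0.14]
wrist_force: [-0.0, -0.1, 1.0]
finger_gap: 0.0878
```

Call:
play_rows([
  {"dx": 0, "dy": 0, "dz": 0, "spin": 0},
  {"dx": 0, "dy": 0, "dz": 0, "spin": 0},
])

```text
time: 11.45
tcp_pos: [0.3455, 0.0167, 0.3371]
tcp_rot: [2.238, 2.071, 0.141]
wrist_force: [0.7, -0.7, -0.3]
finger_gap: 0.0881
```

Call:
play_rows([
  {"dx": 0, "dy": 0, "dz": 0, "spin": 0},
  {"dx": 0, "dy": 0, "dz": 0, "spin": 0},
  {"dx": 0, "dy": 0, "dz": 0, "spin": 0},
  {"dx": 0, "dy": 0, "dz": 0, "spin": 0},
  {"dx": 0, "dy": 0, "dz": 0, "spin": 0},
])

```text
time: 11.87
tcp_pos: [0.3486, 0.0165, 0.3382]
tcp_rot: [2.238, 2.07, 0.142]
wrist_force: [0.7, -0.4, 0.2]
finger_gap: 0.088
```

```bash
python3 -c "
from cap import *;print(o['qd'],o['effort'])"
```

```text
11.8667 [0.3486 0.0165 0.3382] yaw 85.57405857322861 z [ 0.1289 -0.0026 -0.9916] F [ 0.6892 -0.3977  0.1774] 0.0880166025019441 [-0.0248 -0.5335  2.1458  0.0006  1.3999 -1.5179]
[-0.0019  0.0166 -0.0105 -0.0003 -0.0021 -0.0004] [  0.0143  -9.9114 -37.9091  -0.0076  -0.5615  -0.0014]
```

```bash
python3 - <<'E'
import numpy as np
np.set_printoptions(precision=4,suppress=True)
S=[((.173,.652,.245),(.2645,1.605,1.274)),((.5242,-.016,.1795),(.0231,2.0062,1.0976)),((.5361,-.021,.0981),(.1181,2.0729,.9036)),((.5244,-.0218,.2832),(-.0835,1.9147,1.2497)),((.4207,-.0123,.2821),(-.3106,2.1031,1.2754)),((.5222,.0024,.4073),(-.1504,1.7541,1.4402)),((.3486,.0165,.3382),(-.5335,2.1458,1.3999)),((.5317,.0021,.3944),(-.1492,1.7777,1.3864))]
A=[];b=[]
for p,(a,c,e) in S:
    # unknown L1,L2s,L2c(offset),L3s,L3c,h,r0 
    u=a+c;t=a+c+e
    A.append([np.sin(a),np.sin(u),np.cos(u),np.sin(t),0,1]);b.append(np.hypot(p[0],p[1]))
    A.append([np.cos(a),np.cos(u),-np.sin(u),np.cos(t),1,0]);b.append(p[2])
s,res,rk,sv=np.linalg.lstsq(np.array(A),b,rcond=None);print(s,np.array(A)@s-b)
L1,L2,L2c,L3,h,r0=s
from scipy.optimize import fsolve
def ik(r,z,tilt=0):
    f=lambda q:[L1*np.sin(q[0])+L2*np.sin(q[0]+q[1])+L2c*np.cos(q[0]+q[1])+L3*np.sin(np.pi-tilt)+r0-r,L1*np.cos(q[0])+L2*np.cos(q[0]+q[1])-L2c*np.sin(q[0]+q[1])+L3*np.cos(np.pi-tilt)+h-z]
    q=fsolve(f,[-.2,2]);return q[0],q[1],np.pi-tilt-q.sum()
for tl in(0,.13):
  for r,z in((.35,.34),(.35,.25),(.35,.15),(.4,.15),(.33,.2),(.9,.3),(.97,.2),(.35,.5),(.5,.6)): print(tl,r,z,np.array(ik(r,z,tl)))
E
```

```text
[0.5116 0.5663 0.0014 0.3316 0.2515 0.0006] [-0.      0.0006  0.     -0.0001 -0.     -0.0001  0.     -0.0001 -0.0001
 -0.0001  0.     -0.0001 -0.     -0.      0.     -0.0001]
0 0.35 0.34 [-0.4341  2.0802  1.4956]
0 0.35 0.25 [-0.3996  2.2198  1.3214]
0 0.35 0.15 [-0.3079  2.348   1.1015]
0 0.4 0.15 [-0.1912  2.2608  1.0721]
0 0.33 0.2 [-0.4112  2.3194  1.2334]
0 0.9 0.3 [0.7091 0.8735 1.559 ]
0 0.97 0.2 [0.9105 0.7172 1.5139]
0 0.35 0.5 [-0.4139  1.7835  1.772 ]
0 0.5 0.6 [-0.0797  1.3428  1.8785]
0.13 0.35 0.34 [-0.5317  2.1417  1.4016]
0.13 0.35 0.25 [-0.5036  2.2867  1.2285]
0.13 0.35 0.15 [-0.4147  2.4223  1.0039]
0.13 0.4 0.15 [-0.2873  2.3391  0.9598]
0.13 0.33 0.2 [-0.5217  2.3878  1.1455]
0.13 0.9 0.3 [0.6067 1.0374 1.3674]
0.13 0.97 0.2 [0.7966 0.9139 1.301 ]
0.13 0.35 0.5 [-0.4998  1.8394  1.6719]
0.13 0.5 0.6 [-0.1629  1.4216  1.7529]
```

Call:
play_rows([
  {"dx": 0, "dy": -0.2, "dz": 1, "spin": 0},
  {"dx": 0, "dy": -0.2, "dz": 1, "spin": 0},
  {"dx": 0, "dy": -0.2, "dz": 1, "spin": 0},
  {"dx": 0, "dy": -0.2, "dz": 1, "spin": 0},
  {"dx": 0, "dy": -0.2, "dz": 1, "spin": 0},
])

```text
time: 12.28
tcp_pos: [0.348, 0.018, 0.1907]
tcp_rot: [2.227, 2.06, 0.163]
wrist_force: [1.1, -0.6, -0.7]
finger_gap: 0.0878
```

Call:
play_rows([
  {"dx": 0, "dy": -0.2, "dz": 1, "spin": 0},
  {"dx": 0, "dy": -0.2, "dz": 1, "spin": 0},
  {"dx": 0, "dy": -0.2, "dz": 1, "spin": 0},
  {"dx": 0, "dy": 0, "dz": 0, "spin": 0},
])

```text
time: 12.62
tcp_pos: [0.3393, 0.0191, 0.0898]
tcp_rot: [2.233, 2.064, 0.153]
wrist_force: [-1.8, 0.1, -0.5]
finger_gap: 0.0878
```

```bash
python3 -c "
from cap import *"
```

```text
12.6167 [0.3393 0.0191 0.0898] yaw 85.5309122563186 z [ 0.1397 -0.0031 -0.9902] F [-1.8452  0.144  -0.5047] 0.08780653829203064 [-0.0162 -0.3587  2.5114 -0.0011  0.8487 -1.5077]
```

J3 is at 2.51, close to its 2.57 limit. Pushing gently inward to see whether the limit rights the tilt.

Call:
play_rows([
  {"dx": 0, "dy": -0.6, "dz": 0.3, "spin": 0},
  {"dx": 0, "dy": -0.6, "dz": 0, "spin": 0},
])

```text
time: 12.78
tcp_pos: [0.3088, 0.022, 0.078]
tcp_rot: [2.236, 2.066, 0.147]
wrist_force: [-15.0, -0.4, -26.0]
finger_gap: 0.0878
```

Call:
play_rows([
  {"dx": 0, "dy": -1, "dz": 0, "spin": 0},
])

```text
time: 12.87
tcp_pos: [0.2981, 0.0261, 0.0868]
tcp_rot: [2.246, 2.073, 0.124]
wrist_force: [0.4, -0.3, -0.0]
finger_gap: 0.0879
```

Call:
play_rows([
  {"dx": 0, "dy": -1, "dz": 0, "spin": 0},
])

```text
time: 12.95
tcp_pos: [0.2854, 0.0307, 0.0965]
tcp_rot: [2.255, 2.08, 0.103]
wrist_force: [-0.2, 0.7, -0.1]
finger_gap: 0.0882
```

```bash
python3 -c "
from cap import *"
```

```text
12.95 [0.2854 0.0307 0.0965] yaw 85.36269553716626 z [ 0.0982 -0.0077 -0.9951] F [-0.1562  0.6526 -0.0519] 0.08823040114861193 [ 0.033  -0.4883  2.5675 -0.0133  0.9644 -1.4498]
```

It works: the tilt is down to 0.10. Continuing with gentler pushes.

Call:
play_rows([
  {"dx": 0, "dy": -0.4, "dz": 0.4, "spin": 0},
])

```text
time: 13.03
tcp_pos: [0.2865, 0.0333, 0.0934]
tcp_rot: [2.257, 2.081, 0.097]
wrist_force: [1.5, -0.5, -0.6]
finger_gap: 0.0879
```

Call:
play_rows([
  {"dx": 0, "dy": -0.2, "dz": 0.6, "spin": 0},
])

```text
time: 13.12
tcp_pos: [0.2929, 0.0351, 0.0822]
tcp_rot: [2.257, 2.081, 0.096]
wrist_force: [0.7, 0.7, 0.4]
finger_gap: 0.0884
```

```bash
python3 -c "
from cap import *"
```

```text
13.1167 [0.2929 0.0351 0.0822] yaw 85.37116432397124 z [ 0.0933 -0.0094 -0.9956] F [0.7111 0.6545 0.4048] 0.08844953318864586 [ 0.0507 -0.432   2.5665 -0.0178  0.9143 -1.4292]
```

Call:
play_rows([
  {"dx": -0.2, "dy": -1, "dz": 0, "spin": 0},
])

```text
time: 13.2
tcp_pos: [0.28, 0.0343, 0.0893]
tcp_rot: [2.265, 2.09, 0.072]
wrist_force: [-1.0, 0.6, -0.3]
finger_gap: 0.0878
```

Call:
play_rows([
  {"dx": -0.2, "dy": -1, "dz": 0.4, "spin": 0},
])

```text
time: 13.28
tcp_pos: [0.2732, 0.0339, 0.0908]
tcp_rot: [2.273, 2.098, 0.047]
wrist_force: [0.2, 0.2, -0.2]
finger_gap: 0.0879
```

Call:
play_rows([
  {"dx": -0.2, "dy": -1, "dz": 0.5, "spin": 0},
])

```text
time: 13.37
tcp_pos: [0.2666, 0.0336, 0.0897]
tcp_rot: [2.282, 2.106, 0.021]
wrist_force: [-0.6, 0.2, 0.2]
finger_gap: 0.0877
```

```bash
python3 -c "
from cap import *"
```

```text
13.3667 [0.2666 0.0336 0.0897] yaw 85.38118134007506 z [ 0.0346 -0.0176 -0.9992] F [-0.6462  0.2196  0.2364] 0.08768446993391966 [ 0.0567 -0.4686  2.5682 -0.023   1.0086 -1.4218]
```

Call:
play_rows([
  {"dx": 0.6, "dy": -0.8, "dz": 0.6, "spin": 0},
])

```text
time: 13.45
tcp_pos: [0.263, 0.0554, 0.0824]
tcp_rot: [2.292, 2.102, 0.002]
wrist_force: [0.8, 1.0, 0.1]
finger_gap: 0.0884
```

```bash
python3 -c "
from cap import *"
```

```text
13.45 [0.263  0.0554 0.0824] yaw 85.05161362871863 z [ 0.0226 -0.0225 -0.9995] F [0.7589 1.0121 0.1451] 0.08839143098540093 [ 0.1465 -0.4396  2.5676 -0.0304  0.9947 -1.3218]
```

Call:
play_rows([
  {"dx": -0.8, "dy": -0.8, "dz": 0.6, "spin": 0},
])

```text
time: 13.53
tcp_pos: [0.26, 0.0439, 0.0783]
tcp_rot: [2.286, 2.129, -0.022]
wrist_force: [0.0, -0.3, -0.7]
finger_gap: 0.0882
```

```bash
python3 -c "
from cap import *"
```

```text
13.5333 [0.26   0.0439 0.0783] yaw 85.92980893906264 z [ 0.0019 -0.0228 -0.9997] F [ 0.0492 -0.3254 -0.6655] 0.08816150637554346 [ 0.1017 -0.4277  2.5694 -0.0272  1.0006 -1.3834]
```

Call:
play_rows([
  {"dx": -0.9, "dy": 0.3, "dz": -0.1, "spin": 0},
  {"dx": -0.9, "dy": 0.1, "dz": 0, "spin": 0},
  {"dx": -0.9, "dy": 0, "dz": 0, "spin": 0},
  {"dx": -0.9, "dy": 0, "dz": 0, "spin": 0},
])

```text
time: 13.87
tcp_pos: [0.2678, -0.062, 0.084]
tcp_rot: [2.254, 2.162, -0.022]
wrist_force: [1.3, -0.3, -0.3]
finger_gap: 0.0881
```

```bash
python3 -c "
from cap import *"
```

```text
13.8667 [ 0.2678 -0.062   0.084 ] yaw 87.594578467042 z [ 0.0027 -0.023  -0.9997] F [ 1.331  -0.2891 -0.3023] 0.08812160133068032 [-0.2924 -0.4147  2.5503 -0.0253  0.9969 -1.8077]
```

Call:
play_rows([
  {"dx": 0, "dy": -0.8, "dz": 0.2, "spin": 0},
])

```text
time: 13.95
tcp_pos: [0.2555, -0.0665, 0.0853]
tcp_rot: [2.259, 2.161, -0.028]
wrist_force: [0.2, 0.7, 0.2]
finger_gap: 0.0883
```

```bash
python3 -c "
from cap import *"
```

```text
13.95 [ 0.2555 -0.0665  0.0853] yaw 87.46538769370218 z [-0.0019 -0.0236 -0.9997] F [0.1672 0.7169 0.1655] 0.0882871180271271 [-0.3201 -0.4463  2.5651 -0.0271  1.0173 -1.8325]
```

Call:
play_rows([
  {"dx": 0.25, "dy": -0.95, "dz": 0.3, "spin": 0},
])

```text
time: 14.03
tcp_pos: [0.2445, -0.0632, 0.0881]
tcp_rot: [-2.274, -2.167, 0.045]
wrist_force: [-0.7, 0.4, -0.8]
finger_gap: 0.088
```

```bash
python3 -c "
from cap import *
go(.5225,-.0225,.2)"
```

```text
14.0333 [ 0.2445 -0.0632  0.0881] yaw 87.24309800876709 z [-0.0206 -0.0194 -0.9996] F [-0.6974  0.4402 -0.8357] 0.08796382623738752 [-0.3189 -0.4673  2.5707 -0.0287  1.0519 -1.827 ]
need (units of .03) [ 1.7248  9.1163 -3.9473]
```

Call:
play_rows([
  {"dx": 0.17, "dy": 0.8, "dz": -0.8, "spin": 0},
  {"dx": 0.17, "dy": 0.9, "dz": -0.8, "spin": 0},
  {"dx": 0.17, "dy": 0.9, "dz": -0.8, "spin": 0},
  {"dx": 0.17, "dy": 0.9, "dz": -0.8, "spin": 0},
  {"dx": 0.17, "dy": 0.9, "dz": -0.6, "spin": 0},
])

```text
time: 14.45
tcp_pos: [0.3748, -0.0425, 0.1934]
tcp_rot: [-2.275, -2.145, 0.061]
wrist_force: [0.4, 0.2, 0.4]
finger_gap: 0.0882
```

```bash
python3 -c "
from cap import *
go(.5225,-.0225,.2)"
```

```text
14.45 [ 0.3748 -0.0425  0.1934] yaw 86.65855970094461 z [-0.038  -0.0162 -0.9991] F [0.3641 0.2293 0.3871] 0.0881970881458013 [-0.1594 -0.2627  2.2317 -0.0236  1.2077 -1.6628]
need (units of .03) [ 0.9468  4.8648 -0.4173]
```

Call:
play_rows([
  {"dx": 0.17, "dy": 0.9, "dz": 0, "spin": 0},
  {"dx": 0.17, "dy": 0.9, "dz": 0, "spin": 0},
  {"dx": 0.17, "dy": 0.9, "dz": 0, "spin": 0},
  {"dx": 0.17, "dy": 0.8, "dz": 0, "spin": 0},
])

```text
time: 14.78
tcp_pos: [0.4934, -0.0281, 0.1955]
tcp_rot: [-2.283, -2.153, 0.048]
wrist_force: [-0.2, 0.2, -0.3]
finger_gap: 0.0881
```

```bash
python3 -c "
from cap import *
go(.5225,-.0225,.079)"
```

```text
14.7833 [ 0.4934 -0.0281  0.1955] yaw 86.65984841312927 z [-0.025  -0.0185 -0.9995] F [-0.1652  0.1854 -0.288 ] 0.08810646256006906 [-0.0935 -0.0256  2.0239 -0.0225  1.1665 -1.5966]
need (units of .03) [0.3217 1.05   3.8529]
```

Call:
play_rows([
  {"dx": 0.3, "dy": 0.9, "dz": 0, "spin": 0},
  {"dx": 0, "dy": 0, "dz": 0.4, "spin": 0},
  {"dx": 0, "dy": 0, "dz": 0.9, "spin": 0},
  {"dx": 0, "dy": 0, "dz": 0.9, "spin": 0},
  {"dx": 0, "dy": 0, "dz": 0, "spin": 0},
])

```text
time: 15.2
tcp_pos: [0.5306, -0.0216, 0.1263]
tcp_rot: [2.282, 2.156, -0.041]
wrist_force: [-1.2, -0.8, -1.1]
finger_gap: 0.0882
```

```bash
python3 -c "
from cap import *
go(.5225,-.0225,.079)"
```

```text
15.2 [ 0.5306 -0.0216  0.1263] yaw 86.74199534081228 z [-0.0176 -0.0193 -0.9997] F [-1.2256 -0.7632 -1.1317] 0.088196376436442 [-0.0748  0.112   2.0191 -0.024   1.0266 -1.5759]
need (units of .03) [-0.0125 -0.243   1.5816]
```

Call:
play_rows([
  {"dx": 0, "dy": -0.25, "dz": 0.7, "spin": 0},
  {"dx": 0, "dy": -0.1, "dz": 0.8, "spin": 0},
  {"dx": 0, "dy": 0, "dz": 0, "spin": 0},
])

```text
time: 15.45
tcp_pos: [0.5189, -0.0224, 0.0805]
tcp_rot: [2.283, 2.156, -0.043]
wrist_force: [-2.3, 0.9, -0.5]
finger_gap: 0.0881
```

```bash
python3 -c "
from cap import *
go(.5225,-.0225,.079)"
```

```text
15.45 [ 0.5189 -0.0224  0.0805] yaw 86.72947289003447 z [-0.019  -0.0195 -0.9996] F [-2.2666  0.9188 -0.4638] 0.08808709896634027 [-0.0778  0.1494  2.0751 -0.026   0.9346 -1.5756]
need (units of .03) [0.0056 0.1221 0.0472]
```

Call:
play_rows([
  {"dx": 0, "dy": 0.12, "dz": 0, "spin": 0},
  {"dx": 0, "dy": 0, "dz": 0, "spin": 0},
])

```text
time: 15.62
tcp_pos: [0.5222, -0.023, 0.0814]
tcp_rot: [2.284, 2.156, -0.044]
wrist_force: [0.1, -0.4, -0.1]
finger_gap: 0.088
```

Call:
play_rows([
  {"dx": 0, "dy": 0, "dz": 0, "spin": 0},
  {"dx": 0, "dy": 0, "dz": 0, "spin": 0},
  {"dx": 0, "dy": 0, "dz": 0, "spin": 0},
  {"dx": 0, "dy": 0, "dz": 0, "spin": 0},
  {"dx": 0, "dy": 0, "dz": 0, "spin": 0},
], grip=-1, squeeze=30)

```text
time: 16.03
tcp_pos: [0.5276, -0.0235, 0.0884]
tcp_rot: [2.279, 2.15, -0.033]
wrist_force: [-0.1, -0.5, 0.0]
finger_gap: 0.0569
```

```bash
python3 -c "
from cap import *
go(.5225,-.0225,.079)"
```

```text
16.0333 [ 0.5276 -0.0235  0.0884] yaw 86.68477716514631 z [-0.0094 -0.0205 -0.9997] F [-0.1067 -0.5182  0.0197] 0.05693561440774157 [-0.0784  0.1487  2.0584 -0.0262  0.9424 -1.5757]
need (units of .03) [ 0.0312 -0.1698  0.313 ]
```

Call:
play_rows([
  {"dx": 0, "dy": -0.1, "dz": 0.25, "spin": 0},
  {"dx": 0, "dy": -0.06, "dz": 0.1, "spin": 0},
  {"dx": 0, "dy": -0.03, "dz": 0.05, "spin": 0},
  {"dx": 0, "dy": -0.03, "dz": 0.05, "spin": 0},
])

```text
time: 16.37
tcp_pos: [0.5266, -0.0231, 0.0816]
tcp_rot: [2.273, 2.144, -0.018]
wrist_force: [-2.8, -0.5, 10.2]
finger_gap: 0.0489
```

```bash
python3 -c "
from cap import *
go(.5225,-.0225,.079)"
```

```text
16.3667 [ 0.5266 -0.0231  0.0816] yaw 86.6553592505996 z [ 0.003  -0.0203 -0.9998] F [-2.8462 -0.4688 10.2474] 0.048906239713047174 [-0.0785  0.1486  2.0734 -0.0252  0.9152 -1.5756]
need (units of .03) [ 0.0141 -0.1376  0.0875]
```

Gripped. Lifting and carrying to the far half of the holder.

Call:
play_rows([
  {"dx": 0, "dy": 0, "dz": -0.5, "spin": 0},
  {"dx": 0, "dy": 0, "dz": -0.9, "spin": 0},
  {"dx": 0, "dy": 0, "dz": -0.9, "spin": 0},
  {"dx": -0.4, "dy": 0, "dz": -0.4, "spin": 0},
  {"dx": -0.8, "dy": 0.1, "dz": 0, "spin": 0},
])

```text
time: 16.78
tcp_pos: [0.5208, -0.0545, 0.1597]
tcp_rot: [2.277, 2.156, -0.03]
wrist_force: [0.5, 0.2, -2.3]
finger_gap: 0.0488
```

```bash
python3 -c "
from cap import *
go(.546,-.3,.13)"
```

```text
16.7833 [ 0.5208 -0.0545  0.1597] yaw 86.8862205816614 z [-0.0102 -0.0175 -0.9998] F [ 0.5241  0.2116 -2.3141] 0.04876960022910277 [-0.14    0.0563  2.0113 -0.0212  1.0818 -1.6463]
need (units of .03) [-8.1058  1.2923  1.1237]
```

Call:
play_rows([
  {"dx": -0.9, "dy": 0.1, "dz": 0, "spin": 0},
  {"dx": -0.9, "dy": 0.1, "dz": 0, "spin": 0},
  {"dx": -0.9, "dy": 0.1, "dz": 0, "spin": 0},
  {"dx": -0.9, "dy": 0.1, "dz": 0, "spin": 0},
  {"dx": -0.9, "dy": 0.1, "dz": 0, "spin": 0},
])

```text
time: 17.2
tcp_pos: [0.5252, -0.1922, 0.1582]
tcp_rot: [2.274, 2.166, -0.033]
wrist_force: [-0.5, -0.9, -1.6]
finger_gap: 0.0491
```

```bash
python3 -c "
from cap import *
go(.546,-.3,.13)"
```

```text
17.2 [ 0.5252 -0.1922  0.1582] yaw 87.21425988390354 z [-0.0145 -0.0151 -0.9998] F [-0.4612 -0.9269 -1.5893] 0.04912170239881821 [-0.3838  0.1245  1.9398 -0.022   1.0851 -1.8956]
need (units of .03) [-3.5394  0.8799  0.9831]
```

Call:
play_rows([
  {"dx": -0.9, "dy": 0.22, "dz": 0, "spin": 0},
  {"dx": -0.9, "dy": 0.22, "dz": 0.3, "spin": 0},
  {"dx": -0.9, "dy": 0.22, "dz": 0.5, "spin": 0},
  {"dx": -0.7, "dy": 0.22, "dz": 0.4, "spin": 0},
  {"dx": 0, "dy": 0, "dz": 0.2, "spin": 0},
])

```text
time: 17.62
tcp_pos: [0.5431, -0.3048, 0.1117]
tcp_rot: [-2.278, -2.162, 0.036]
wrist_force: [0.4, 0.3, -2.5]
finger_gap: 0.0492
```

```bash
python3 -c "
from cap import *
go(.546,-.3,.078)"
```

```text
17.6167 [ 0.5431 -0.3048  0.1117] yaw 87.01837011925028 z [-0.0173 -0.0154 -0.9997] F [ 0.4044  0.3427 -2.4794] 0.049157839730408055 [-0.5395  0.2854  1.8396 -0.0258  1.0236 -2.0446]
need (units of .03) [0.1816 0.1057 1.1191]
```

Call:
play_rows([
  {"dx": 0.1, "dy": 0.1, "dz": 0.4, "spin": 0},
  {"dx": 0, "dy": 0, "dz": 0.3, "spin": 0},
  {"dx": 0, "dy": 0, "dz": 0.2, "spin": 0},
])

```text
time: 17.87
tcp_pos: [0.5432, -0.3011, 0.0787]
tcp_rot: [-2.276, -2.155, 0.038]
wrist_force: [-0.0, -0.1, -2.3]
finger_gap: 0.0492
```

Call:
play_rows([
  {"dx": 0, "dy": 0, "dz": 0.15, "spin": 0},
])

```text
time: 17.95
tcp_pos: [0.5434, -0.3005, 0.0767]
tcp_rot: [-2.275, -2.155, 0.039]
wrist_force: [-10.4, 5.7, 42.7]
finger_gap: 0.0492
```

```bash
python3 -c "
from cap import *
go(.546,-.3,.078)"
```

```text
17.95 [ 0.5434 -0.3005  0.0767] yaw 86.92885051878996 z [-0.0233 -0.0114 -0.9997] F [-10.428    5.6536  42.6771] 0.049229145442287466 [-0.5337  0.3258  1.8603 -0.0263  0.9699 -2.0357]
need (units of .03) [ 0.0218  0.0858 -0.0441]
```

Contact at the expected height. Releasing.

Call:
play_rows([
  {"dx": 0, "dy": 0, "dz": -0.05, "spin": 0},
  {"dx": 0, "dy": 0, "dz": 0, "spin": 0},
  {"dx": 0, "dy": 0, "dz": 0, "spin": 0},
  {"dx": 0, "dy": 0, "dz": 0, "spin": 0},
  {"dx": 0, "dy": 0, "dz": 0, "spin": 0},
], grip=1)

```text
time: 18.37
tcp_pos: [0.5453, -0.2966, 0.0808]
tcp_rot: [-2.271, -2.164, 0.036]
wrist_force: [0.4, 0.7, -0.5]
finger_gap: 0.0803
```

```bash
python3 -c "
from cap import *
"
```

```text
18.3667 [ 0.5453 -0.2966  0.0808] yaw 87.24511201211197 z [-0.0196 -0.0131 -0.9997] F [ 0.4203  0.6607 -0.4658] 0.08032571241038289 [-0.5269  0.3186  1.8612 -0.0256  0.9724 -2.035 ]
```

Call:
play_rows([
  {"dx": 0, "dy": 0, "dz": -0.6, "spin": 0},
  {"dx": 0, "dy": 0, "dz": -1, "spin": 0},
  {"dx": 0, "dy": 0, "dz": -1, "spin": 0},
  {"dx": 0, "dy": 0, "dz": -0.5, "spin": 0},
])

```text
time: 18.7
tcp_pos: [0.5426, -0.2914, 0.1687]
tcp_rot: [-2.259, -2.156, 0.043]
wrist_force: [0.4, -1.3, 1.8]
finger_gap: 0.0883
```

```bash
python3 -c "
from cap import *
go(.536,.084,.2)"; python3 - <<'E'
from h import *
t=shot("top");s=shot("scene")
a=t["frame"][140:310,200:500];b=s["frame"][110:300,130:350]
cv2.imwrite("pics/c4.png",np.vstack([cv2.resize(a,(540,306)),cv2.resize(b,(540,290*540//540))]))
E
```

```text
18.7 [ 0.5426 -0.2914  0.1687] yaw 87.3312075101976 z [-0.033  -0.0051 -0.9994] F [ 0.365  -1.2913  1.8298] 0.08833115197859555 [-0.522   0.2288  1.7962 -0.023   1.1427 -2.0363]
need (units of .03) [12.4836 -0.8394 -1.1003]
```

View pics/c4.png

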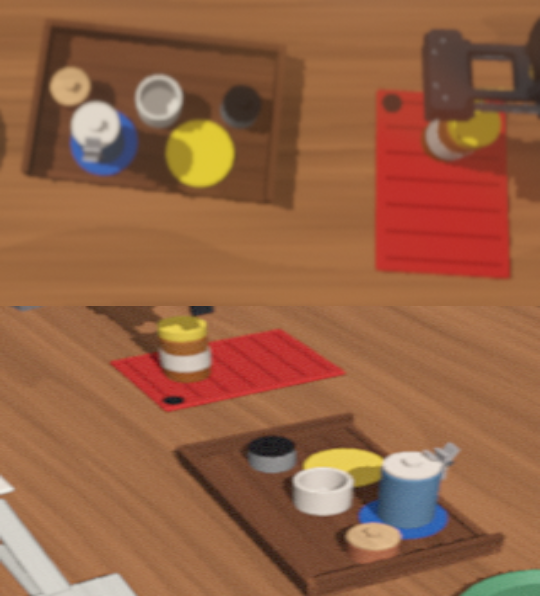

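Amber stands upright on the holder's far half, and the yellow coaster is bare. Now the blue jar.

Call:
play_rows([
  {"dx": 0.98, "dy": -0.07, "dz": -0.15, "spin": 0},
  {"dx": 0.98, "dy": -0.07, "dz": -0.15, "spin": 0},
  {"dx": 0.98, "dy": -0.07, "dz": -0.15, "spin": 0},
  {"dx": 0.98, "dy": -0.07, "dz": 0, "spin": 0},
  {"dx": 0.98, "dy": -0.07, "dz": 0, "spin": 0},
])

```text
time: 19.22
tcp_pos: [0.538, -0.1446, 0.1755]
tcp_rot: [-2.268, -2.146, 0.047]
wrist_force: [0.6, 0.5, -0.6]
finger_gap: 0.0883
```

Call:
play_rows([
  {"dx": 0.98, "dy": -0.07, "dz": 0, "spin": 0},
  {"dx": 0.98, "dy": -0.07, "dz": 0, "spin": 0},
  {"dx": 0.98, "dy": -0.07, "dz": 0, "spin": 0},
  {"dx": 0.98, "dy": -0.07, "dz": 0, "spin": 0},
  {"dx": 0.98, "dy": -0.07, "dz": 0, "spin": 0},
])

```text
time: 19.63
tcp_pos: [0.5292, 0.0104, 0.1649]
tcp_rot: [-2.263, -2.138, 0.058]
wrist_force: [0.6, -0.6, -0.4]
finger_gap: 0.088
```

Call:
play_rows([
  {"dx": 0.9, "dy": 0, "dz": 0, "spin": 0},
  {"dx": 0.9, "dy": 0, "dz": 0, "spin": 0},
  {"dx": 0, "dy": 0, "dz": 0, "spin": 0},
])

```text
time: 19.88
tcp_pos: [0.5279, 0.0714, 0.1584]
tcp_rot: [-2.254, -2.138, 0.065]
wrist_force: [0.2, 0.1, -0.3]
finger_gap: 0.0877
```

```bash
python3 - <<'E'
from cap import *
go(.536,.084,.079)
t=shot("top");w=shot("wrist","w4")
def yc(d,n,roi,z):
    m=mask(d,(18,110,60),(35,255,255),roi);g=big(m);c,r=circ(plane(d,cv2.convexHull(g)[:,0],z));print(n,c,r)
yc(t,"yel top",(285,200,345,260),.012)
q=proj(w,[[.5255,-.022,.012]])[0].astype(int);yc(w,"yel wrist",(max(q[0]-70,0),max(q[1]-70,0),q[0]+70,q[1]+70),.012)
f=w["frame"].copy()
for c,r in(((.536,.084,.12),.025),((.58,.024,.053),.025),((.5255,-.022,.012),.038),((.5395,.087,.012),.038)):
    a=np.linspace(0,6.28,60);q=proj(w,np.c_[c[0]+r*np.cos(a),c[1]+r*np.sin(a),np.full(60,c[2])])
    for p in q: cv2.circle(f,tuple(int(v*4) for v in p),2,(255,0,255),-1,shift=2)
cv2.imwrite("pics/c5.png",f)
E
```

```text
19.8833 [0.5279 0.0714 0.1584] yaw 86.9667636371317 z [-0.0538 -0.0039 -0.9985] F [ 0.2368  0.0521 -0.3362] 0.08770942967718158 [ 0.0871  0.1033  1.9638  0.0009  1.1284 -1.4309]
need (units of .03) [0.4526 0.3878 2.6277]
yel top [ 0.5254 -0.0307] 0.03392168085726172
yel wrist [ 0.5269 -0.0221] 0.03869188508966134
```

View pics/c5.png

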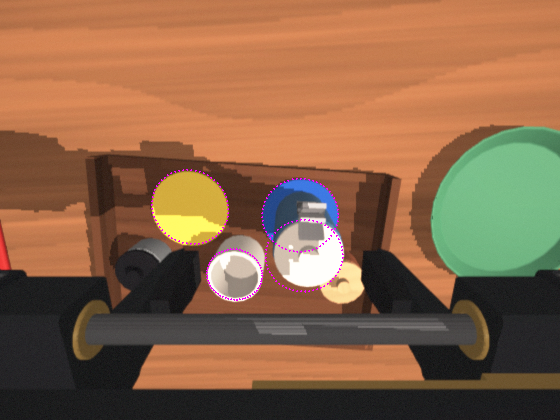

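Yellow coaster confirmed at (0.5265,−0.022); the blue lid is near (0.534,0.084). Descending on it.

Call:
play_rows([
  {"dx": 0.45, "dy": 0.3, "dz": 0.8, "spin": 0},
  {"dx": 0, "dy": 0, "dz": 0.8, "spin": 0},
  {"dx": 0, "dy": 0, "dz": 0.5, "spin": 0},
  {"dx": 0, "dy": 0, "dz": 0.3, "spin": 0},
])

```text
time: 20.32
tcp_pos: [0.5359, 0.0774, 0.0842]
tcp_rot: [-2.261, -2.139, 0.064]
wrist_force: [-0.0, -0.2, 0.1]
finger_gap: 0.088
```

```bash
python3 -c "
from cap import *
go(.534,.084,.08)"
```

```text
20.3167 [0.5359 0.0774 0.0842] yaw 86.84777827215646 z [-0.0492 -0.0079 -0.9988] F [-0.0363 -0.2442  0.1164] 0.08803253439458714 [ 0.0994  0.2021  2.0046 -0.0036  0.9847 -1.4141]
need (units of .03) [ 0.2166 -0.0688  0.1398]
```

Call:
play_rows([
  {"dx": 0.22, "dy": -0.06, "dz": 0.12, "spin": 0},
  {"dx": 0, "dy": -0.03, "dz": 0.04, "spin": 0},
])

```text
time: 20.48
tcp_pos: [0.5309, 0.082, 0.0759]
tcp_rot: [-2.262, -2.133, 0.072]
wrist_force: [-1.1, 0.4, -0.1]
finger_gap: 0.0881
```

Call:
play_rows([
  {"dx": 0, "dy": -0.03, "dz": 0.04, "spin": 0},
  {"dx": 0, "dy": -0.03, "dz": 0.04, "spin": 0},
  {"dx": 0, "dy": -0.03, "dz": 0.04, "spin": 0},
  {"dx": 0, "dy": -0.03, "dz": 0.04, "spin": 0},
  {"dx": 0, "dy": -0.03, "dz": 0.04, "spin": 0},
], grip=-1, squeeze=30)

```text
time: 20.9
tcp_pos: [0.5278, 0.0817, 0.0726]
tcp_rot: [-2.266, -2.133, 0.065]
wrist_force: [-0.2, 3.5, 3.4]
finger_gap: 0.0571
```

Call:
play_rows([
  {"dx": 0, "dy": -0.03, "dz": 0.04, "spin": 0},
  {"dx": 0, "dy": 0, "dz": 0.04, "spin": 0},
])

```text
time: 21.07
tcp_pos: [0.5282, 0.0825, 0.0722]
tcp_rot: [-2.267, -2.135, 0.06]
wrist_force: [-1.2, -0.7, 6.0]
finger_gap: 0.0492
```

```bash
python3 -c "
from cap import *
go(.534,.084,.08)"
```

```text
21.0667 [0.5282 0.0825 0.0722] yaw 86.56831272632385 z [-0.0466 -0.0066 -0.9989] F [-1.1703 -0.7142  6.0106] 0.049201111643041265 [ 0.1092  0.2043  2.0284 -0.0018  0.956  -1.4004]
need (units of .03) [ 0.0597  0.1781 -0.2694]
```

Call:
play_rows([
  {"dx": 0, "dy": 0, "dz": -0.5, "spin": 0},
  {"dx": 0, "dy": 0, "dz": -0.9, "spin": 0},
  {"dx": 0, "dy": 0, "dz": -0.9, "spin": 0},
  {"dx": -0.4, "dy": -0.1, "dz": -0.5, "spin": 0},
  {"dx": -0.9, "dy": -0.2, "dz": 0, "spin": 0},
])

```text
time: 21.48
tcp_pos: [0.5169, 0.0455, 0.1549]
tcp_rot: [-2.257, -2.137, 0.075]
wrist_force: [0.4, -0.3, -2.6]
finger_gap: 0.0493
```

```bash
python3 -c "
from cap import *
go(.436,-.293,.15)"
```

```text
21.4833 [0.5169 0.0455 0.1549] yaw 86.88026875928135 z [-0.0572 -0.0095 -0.9983] F [ 0.3992 -0.2981 -2.6006] 0.04929153513149145 [ 0.0443  0.0838  1.9925 -0.0077  1.1228 -1.4682]
need (units of .03) [-11.4107  -2.0591   0.4231]
```

Call:
play_rows([
  {"dx": -0.95, "dy": -0.2, "dz": 0, "spin": 0},
  {"dx": -0.95, "dy": -0.2, "dz": 0, "spin": 0},
  {"dx": -0.95, "dy": -0.2, "dz": 0, "spin": 0},
  {"dx": -0.95, "dy": -0.2, "dz": 0, "spin": 0},
  {"dx": -0.95, "dy": -0.2, "dz": 0, "spin": 0},
])

```text
time: 21.9
tcp_pos: [0.4758, -0.0998, 0.1571]
tcp_rot: [-2.249, -2.145, 0.08]
wrist_force: [1.2, 0.2, -3.7]
finger_gap: 0.0494
```

```bash
python3 -c "
from cap import *
go(.436,-.293,.13)"
```

```text
21.9 [ 0.4758 -0.0998  0.1571] yaw 87.31409706168658 z [-0.0594 -0.0125 -0.9982] F [ 1.1513  0.1955 -3.6897] 0.04937614312094127 [-0.24    0.0177  2.0576 -0.0291  1.1213 -1.7501]
need (units of .03) [-6.481  -0.9611  1.0623]
```

Call:
play_rows([
  {"dx": -0.95, "dy": -0.14, "dz": 0, "spin": 0},
  {"dx": -0.95, "dy": -0.14, "dz": 0, "spin": 0},
  {"dx": -0.95, "dy": -0.14, "dz": 0, "spin": 0},
  {"dx": -0.95, "dy": -0.14, "dz": 0.2, "spin": 0},
  {"dx": -0.95, "dy": -0.14, "dz": 0.3, "spin": 0},
])

```text
time: 22.32
tcp_pos: [0.441, -0.2481, 0.143]
tcp_rot: [-2.246, -2.145, 0.088]
wrist_force: [1.1, -0.8, -3.1]
finger_gap: 0.0491
```

Call:
play_rows([
  {"dx": -0.8, "dy": -0.1, "dz": 0.4, "spin": 0},
  {"dx": -0.6, "dy": 0, "dz": 0.3, "spin": 0},
  {"dx": 0, "dy": 0, "dz": 0.3, "spin": 0},
])

```text
time: 22.57
tcp_pos: [0.4307, -0.2975, 0.1117]
tcp_rot: [-2.25, -2.142, 0.093]
wrist_force: [0.3, 0.5, -3.7]
finger_gap: 0.0489
```

```bash
python3 -c "
from cap import *
go(.436,-.293,.0685)
w=shot('wrist','w5')"
```

```text
22.5667 [ 0.4307 -0.2975  0.1117] yaw 87.21046866610943 z [-0.0666 -0.017  -0.9976] F [ 0.3102  0.5066 -3.7468] 0.04894855532615392 [-0.6186  0.134   2.0266 -0.0614  1.0264 -2.1071]
need (units of .03) [0.1863 0.2622 1.4211]
```

View pics/w5.png

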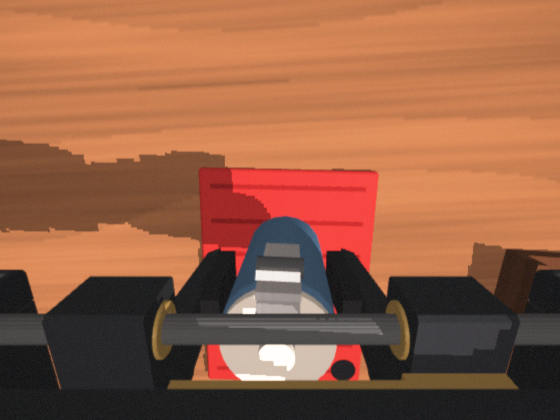

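The jar is held straight above the near half of the holder. Lowering it gently.

Call:
play_rows([
  {"dx": 0.18, "dy": 0.25, "dz": 0.5, "spin": 0},
  {"dx": 0, "dy": 0, "dz": 0.4, "spin": 0},
  {"dx": 0, "dy": 0, "dz": 0.2, "spin": 0},
])

```text
time: 22.87
tcp_pos: [0.4327, -0.2885, 0.073]
tcp_rot: [-2.245, -2.134, 0.094]
wrist_force: [-0.1, -0.3, -3.3]
finger_gap: 0.0489
```

Call:
play_rows([
  {"dx": 0, "dy": 0, "dz": 0.12, "spin": 0},
])

```text
time: 22.95
tcp_pos: [0.4314, -0.2871, 0.0683]
tcp_rot: [-2.241, -2.133, 0.095]
wrist_force: [-5.9, 6.1, 24.2]
finger_gap: 0.049
```

```bash
python3 -c "
from cap import *
go(.436,-.293,.0685)"
```

```text
22.95 [ 0.4314 -0.2871  0.0683] yaw 87.19415511088174 z [-0.0765 -0.0089 -0.997 ] F [-5.8619  6.1281 24.1711] 0.04901814667369151 [-0.6027  0.1894  2.0568 -0.0621  0.9544 -2.0867]
need (units of .03) [-0.1891  0.1614 -0.0178]
```

Call:
play_rows([
  {"dx": 0, "dy": 0, "dz": 0, "spin": 0},
  {"dx": 0, "dy": 0, "dz": 0, "spin": 0},
  {"dx": 0, "dy": 0, "dz": 0, "spin": 0},
  {"dx": 0, "dy": 0, "dz": 0, "spin": 0},
  {"dx": 0, "dy": 0, "dz": 0, "spin": 0},
], grip=1)

```text
time: 23.37
tcp_pos: [0.4331, -0.2863, 0.0706]
tcp_rot: [-2.24, -2.139, 0.095]
wrist_force: [1.2, -0.3, 0.5]
finger_gap: 0.0802
```

Call:
play_rows([
  {"dx": 0, "dy": 0, "dz": 0, "spin": 0},
  {"dx": 0, "dy": 0, "dz": -0.4, "spin": 0},
  {"dx": 0, "dy": 0, "dz": -0.9, "spin": 0},
  {"dx": 0, "dy": 0, "dz": -1, "spin": 0},
  {"dx": 0, "dy": 0, "dz": -1, "spin": 0},
])

```text
time: 23.78
tcp_pos: [0.4363, -0.2825, 0.1684]
tcp_rot: [-2.231, -2.13, 0.099]
wrist_force: [-0.3, 0.5, -1.0]
finger_gap: 0.0883
```

```bash
python3 -c "
from cap import *
go(.58,.024,.2)"; python3 - <<'E'
from h import *
t=shot("top");s=shot("scene")
a=t["frame"][140:310,200:500];b=s["frame"][110:300,130:350]
cv2.imwrite("pics/c6.png",np.vstack([cv2.resize(a,(540,306)),cv2.resize(b,(540,290*540//540))]))
E
```

```text
23.7833 [ 0.4363 -0.2825  0.1684] yaw 87.37686459738451 z [-0.0847 -0.0039 -0.9964] F [-0.3485  0.533  -0.9712] 0.08827390815709188 [-0.5902  0.0797  1.9711 -0.055   1.1597 -2.0912]
need (units of .03) [10.4153  4.2063 -1.4946]
```

View pics/c6.png

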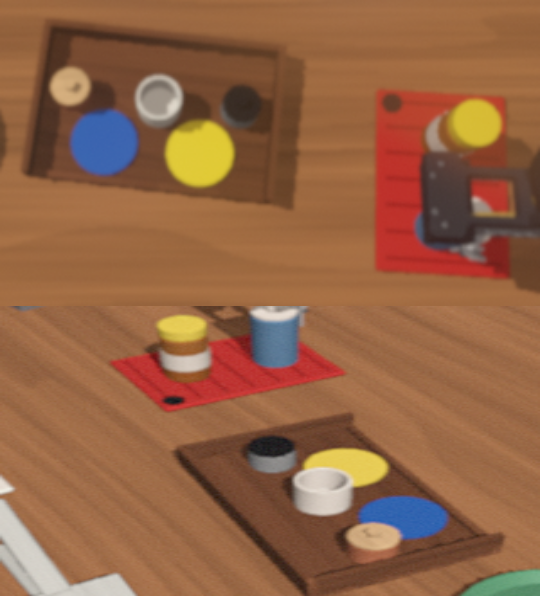

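Both jars stand upright on the holder. Now measure the bare coasters and move to the cup.

Call:
play_rows([
  {"dx": 0.95, "dy": 0.38, "dz": -0.1, "spin": 0},
  {"dx": 0.95, "dy": 0.38, "dz": -0.1, "spin": 0},
  {"dx": 0.95, "dy": 0.38, "dz": -0.1, "spin": 0},
  {"dx": 0.95, "dy": 0.38, "dz": -0.1, "spin": 0},
  {"dx": 0.95, "dy": 0.38, "dz": -0.1, "spin": 0},
])

```text
time: 24.3
tcp_pos: [0.5071, -0.1474, 0.1879]
tcp_rot: [-2.259, -2.133, 0.094]
wrist_force: [0.2, -1.2, -0.0]
finger_gap: 0.088
```

Call:
play_rows([
  {"dx": 0.95, "dy": 0.38, "dz": -0.1, "spin": 0},
  {"dx": 0.95, "dy": 0.38, "dz": -0.1, "spin": 0},
  {"dx": 0.95, "dy": 0.38, "dz": 0, "spin": 0},
  {"dx": 0.95, "dy": 0.38, "dz": 0, "spin": 0},
])

```text
time: 24.63
tcp_pos: [0.561, -0.0307, 0.1904]
tcp_rot: [-2.261, -2.133, 0.092]
wrist_force: [0.9, -0.4, -0.3]
finger_gap: 0.088
```

```bash
cat > m3.py <<'E'
from cap import *
go(.58,.024,.09)
t=shot("top");s=shot("scene");w=shot("wrist","w6")
B=((100,120,40),(125,255,255));Y=((18,110,60),(35,255,255))
def cc(d,n,rng,P,h=45):
    q=proj(d,[P])[0].astype(int);roi=(max(q[0]-h,0),max(q[1]-h,0),q[0]+h,q[1]+h)
    try:
        g=big(mask(d,*rng,roi));c,r=circ(plane(d,cv2.convexHull(g)[:,0],P[2]));print(n,c,r)
    except Exception as e: print(n,"none")
for nm,d,h in(("top",t,26),("scene",s,40),("wrist",w,70)):
    cc(d,nm+" yel",Y,(.5265,-.022,.012),h);cc(d,nm+" blue",B,(.5395,.087,.012),h)
    cc(d,nm+" dish",((55,40,30),(90,255,255)),(.543,.295,.017),90)
E
python3 m3.py
```

```text
24.6333 [ 0.561  -0.0307  0.1904] yaw 86.6996479185656 z [-0.0645 -0.0175 -0.9978] F [ 0.873  -0.4041 -0.2889] 0.08801389404928475 [-0.0854  0.134   1.8667 -0.0246  1.2038 -1.5884]
need (units of .03) [1.9282 0.7343 3.2674]
top yel none
top blue none
top dish [0.5437 0.2948] 0.07884998703859927
scene yel [ 0.5237 -0.0233] 0.04110890439753156
scene blue [0.5372 0.0861] 0.03830078126280358
scene dish [0.542  0.2941] 0.08025437713233645
wrist yel [ 0.5271 -0.0223] 0.03864248874994642
wrist blue [0.5402 0.0867] 0.03794602922795491
wrist dish [0.5448 0.2946] 0.07988813146807715
```

Call:
play_rows([
  {"dx": 0.95, "dy": 0.37, "dz": 0.2, "spin": 0},
  {"dx": 0.95, "dy": 0.37, "dz": 0.5, "spin": 0},
  {"dx": 0, "dy": 0, "dz": 0.9, "spin": 0},
  {"dx": 0, "dy": 0, "dz": 0.9, "spin": 0},
  {"dx": 0, "dy": 0, "dz": 0, "spin": 0},
], grip=0.65)

```text
time: 25.2
tcp_pos: [0.5832, 0.0213, 0.1134]
tcp_rot: [-2.264, -2.138, 0.09]
wrist_force: [-1.6, -0.0, -0.9]
finger_gap: 0.073
```

```bash
python3 - <<'E'
from cap import *
go(.58,.024,.03)
w=shot("wrist");f=w["frame"].copy()
for c,r in(((.58,.024,.053),.025),((.5265,-.022,.012),.038),((.5393,.0867,.012),.038)):
    a=np.linspace(0,6.28,60);q=proj(w,np.c_[c[0]+r*np.cos(a),c[1]+r*np.sin(a),np.full(60,c[2])])
    for p in q: cv2.circle(f,tuple(int(v*4) for v in p),2,(255,0,255),-1,shift=2)
cv2.imwrite("pics/c7.png",f)
E
```

```text
25.2 [0.5832 0.0213 0.1134] yaw 86.76254356800804 z [-0.0596 -0.0206 -0.998 ] F [-1.6419 -0.0305 -0.9369] 0.07301110715254287 [ 0.0053  0.2467  1.8868 -0.0231  1.0679 -1.4965]
need (units of .03) [0.1517 0.0493 2.7791]
```

View pics/c7.png

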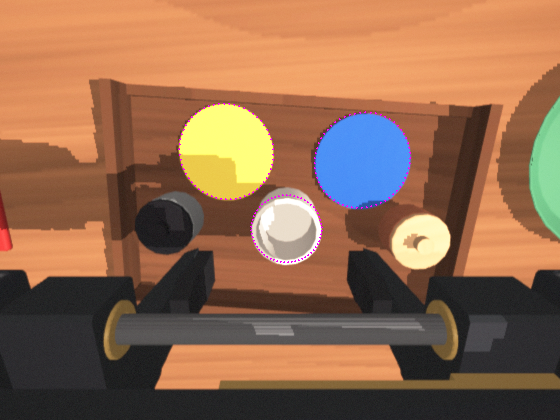

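The circles sit exactly on the cup and both coasters, and the fingers are clear of the pots. Descending.

Call:
play_rows([
  {"dx": 0.15, "dy": 0.05, "dz": 0.7, "spin": 0},
  {"dx": 0, "dy": 0, "dz": 0.7, "spin": 0},
  {"dx": 0, "dy": 0, "dz": 0.5, "spin": 0},
  {"dx": 0, "dy": 0, "dz": 0, "spin": 0},
])

```text
time: 25.58
tcp_pos: [0.587, 0.0197, 0.0646]
tcp_rot: [-2.276, -2.139, 0.079]
wrist_force: [-0.7, 0.2, -0.7]
finger_gap: 0.0726
```

```bash
python3 -c "
from cap import *
go(.58,.024,.03)"
```

```text
25.5833 [0.587  0.0197 0.0646] yaw 86.47967286025403 z [-0.0484 -0.0219 -0.9986] F [-0.6954  0.2346 -0.6997] 0.07264660445177887 [ 0.0035  0.3042  1.9168 -0.0263  0.9693 -1.4899]
need (units of .03) [ 0.1563 -0.1872  1.1609]
```

Call:
play_rows([
  {"dx": 0.16, "dy": -0.15, "dz": 0.5, "spin": 0},
  {"dx": 0, "dy": -0.05, "dz": 0.5, "spin": 0},
  {"dx": 0, "dy": -0.03, "dz": 0.15, "spin": 0},
])

```text
time: 25.83
tcp_pos: [0.5836, 0.0212, 0.0371]
tcp_rot: [-2.285, -2.14, 0.068]
wrist_force: [-0.8, -0.1, 0.8]
finger_gap: 0.0728
```

```bash
python3 -c "
from cap import *
go(.58,.024,.03)"
```

```text
25.8333 [0.5836 0.0212 0.0371] yaw 86.26311996209934 z [-0.0389 -0.0224 -0.999 ] F [-0.7989 -0.0823  0.7616] 0.07275723662776196 [ 0.0064  0.3296  1.9443 -0.0282  0.9069 -1.4809]
need (units of .03) [ 0.0898 -0.1179  0.2394]
```

Call:
play_rows([
  {"dx": 0.09, "dy": -0.12, "dz": 0.25, "spin": 0},
  {"dx": 0, "dy": -0.03, "dz": 0.05, "spin": 0},
  {"dx": 0, "dy": -0.03, "dz": 0.04, "spin": 0},
  {"dx": 0, "dy": -0.03, "dz": 0.04, "spin": 0},
  {"dx": 0, "dy": -0.03, "dz": 0.04, "spin": 0},
], grip=-1, squeeze=15)

```text
time: 26.25
tcp_pos: [0.58, 0.0227, 0.0306]
tcp_rot: [-2.292, -2.141, 0.059]
wrist_force: [0.1, 0.5, 2.5]
finger_gap: 0.0504
```

Call:
play_rows([
  {"dx": 0, "dy": -0.02, "dz": 0.03, "spin": 0},
  {"dx": 0, "dy": 0, "dz": 0.03, "spin": 0},
])

```text
time: 26.42
tcp_pos: [0.5801, 0.0227, 0.0305]
tcp_rot: [-2.293, -2.142, 0.057]
wrist_force: [-3.8, 0.2, 6.7]
finger_gap: 0.0502
```

```bash
python3 -c "
from cap import *
go(.58,.024,.03)"
```

```text
26.4167 [0.5801 0.0227 0.0305] yaw 86.12481394576601 z [-0.0288 -0.0226 -0.9993] F [-3.7765  0.2038  6.7304] 0.050206913591455175 [ 0.009   0.3277  1.9622 -0.0289  0.881  -1.4751]
need (units of .03) [ 0.0439 -0.0051  0.0167]
```

Call:
play_rows([
  {"dx": 0, "dy": 0, "dz": -0.5, "spin": 0},
  {"dx": 0, "dy": 0, "dz": -0.9, "spin": 0},
  {"dx": 0, "dy": 0, "dz": -0.9, "spin": 0},
  {"dx": 0, "dy": 0, "dz": -0.5, "spin": 0},
  {"dx": 0.5, "dy": -0.1, "dz": 0, "spin": 0},
])

```text
time: 26.83
tcp_pos: [0.5777, 0.0383, 0.1141]
tcp_rot: [-2.291, -2.138, 0.067]
wrist_force: [0.9, 0.4, -0.5]
finger_gap: 0.0504
```

Call:
play_rows([
  {"dx": 0.9, "dy": -0.18, "dz": 0, "spin": 0},
  {"dx": 0.9, "dy": -0.18, "dz": 0, "spin": 0},
  {"dx": 0.9, "dy": -0.18, "dz": 0, "spin": 0},
  {"dx": 0.9, "dy": -0.18, "dz": 0, "spin": 0},
  {"dx": 0.9, "dy": -0.18, "dz": 0, "spin": 0},
])

```text
time: 27.25
tcp_pos: [0.5617, 0.1763, 0.1135]
tcp_rot: [-2.301, -2.133, 0.062]
wrist_force: [0.2, 1.2, -0.7]
finger_gap: 0.0503
```

```bash
python3 -c "
from cap import *
go(.5437,.2947,.0285)"
```

```text
27.25 [0.5617 0.1763 0.1135] yaw 85.66136621162399 z [-0.0314 -0.0244 -0.9992] F [ 0.2023  1.1596 -0.6759] 0.05025511869694931 [ 0.2703  0.2417  1.8922 -0.0175  1.0446 -1.2153]
need (units of .03) [ 3.9655 -0.8161  2.7532]
```

Call:
play_rows([
  {"dx": 0.95, "dy": -0.2, "dz": 0, "spin": 0},
  {"dx": 0.95, "dy": -0.2, "dz": 0, "spin": 0},
  {"dx": 0.95, "dy": -0.2, "dz": 0.2, "spin": 0},
  {"dx": 0.85, "dy": -0.2, "dz": 0.4, "spin": 0},
  {"dx": 0, "dy": 0, "dz": 0.5, "spin": 0},
])

```text
time: 27.67
tcp_pos: [0.5452, 0.2991, 0.08]
tcp_rot: [-2.299, -2.137, 0.05]
wrist_force: [1.1, 0.8, -0.9]
finger_gap: 0.0505
```

```bash
python3 -c "
from cap import *
go(.5437,.2947,.0285)"
```

```text
27.6667 [0.5452 0.2991 0.08  ] yaw 85.82229225069179 z [-0.0248 -0.0197 -0.9995] F [ 1.1346  0.8389 -0.8529] 0.050531111269028324 [ 0.4652  0.3326  1.8441 -0.0077  0.9959 -1.0281]
need (units of .03) [-0.114   0.0002  1.7213]
```

Call:
play_rows([
  {"dx": -0.11, "dy": 0, "dz": 0.5, "spin": 0},
  {"dx": 0, "dy": 0, "dz": 0.5, "spin": 0},
  {"dx": 0, "dy": 0, "dz": 0.3, "spin": 0},
])

```text
time: 27.92
tcp_pos: [0.5422, 0.2982, 0.0379]
tcp_rot: [-2.293, -2.143, 0.051]
wrist_force: [0.2, -0.3, -0.5]
finger_gap: 0.0502
```

```bash
python3 -c "
from cap import *
go(.5437,.2947,.0285)"
```

```text
27.9167 [0.5422 0.2982 0.0379] yaw 86.15517305390506 z [-0.0256 -0.0203 -0.9995] F [ 0.2357 -0.3263 -0.5301] 0.05020589048213598 [ 0.4662  0.3798  1.8715 -0.0083  0.9223 -1.0321]
need (units of .03) [-0.1068  0.066   0.3132]
```

Call:
play_rows([
  {"dx": -0.13, "dy": 0.06, "dz": 0.15, "spin": 0},
  {"dx": 0, "dy": 0, "dz": 0.12, "spin": 0},
])

```text
time: 28.08
tcp_pos: [0.5422, 0.2931, 0.0277]
tcp_rot: [-2.291, -2.144, 0.057]
wrist_force: [-3.4, -6.7, 21.3]
finger_gap: 0.0507
```

Call:
play_rows([
  {"dx": 0, "dy": 0, "dz": 0.06, "spin": 0},
])

```text
time: 28.17
tcp_pos: [0.5424, 0.293, 0.0275]
tcp_rot: [-2.291, -2.143, 0.058]
wrist_force: [-8.6, 0.3, 18.9]
finger_gap: 0.0502
```

```bash
python3 -c "
from cap import *
go(.5437,.2947,.0285)"
```

```text
28.1667 [0.5424 0.293  0.0275] yaw 86.17699506932318 z [-0.0296 -0.0224 -0.9993] F [-8.5585  0.2701 18.9471] 0.0501523291627196 [ 0.4587  0.3921  1.8776 -0.0089  0.9084 -1.0394]
need (units of .03) [ 0.0578  0.0385 -0.0346]
```

Cup seated in the dish at the measured contact height. Releasing.

Call:
play_rows([
  {"dx": 0, "dy": 0, "dz": 0, "spin": 0},
  {"dx": 0, "dy": 0, "dz": 0, "spin": 0},
  {"dx": 0, "dy": 0, "dz": 0, "spin": 0},
  {"dx": 0, "dy": 0, "dz": 0, "spin": 0},
  {"dx": 0, "dy": 0, "dz": 0, "spin": 0},
], grip=0.65)

```text
time: 28.58
tcp_pos: [0.5456, 0.2925, 0.0309]
tcp_rot: [-2.296, -2.141, 0.05]
wrist_force: [0.4, 1.0, 0.5]
finger_gap: 0.0727
```

Call:
play_rows([
  {"dx": 0, "dy": 0, "dz": -0.3, "spin": 0},
  {"dx": 0, "dy": 0, "dz": -0.8, "spin": 0},
  {"dx": 0, "dy": 0, "dz": -1, "spin": 0},
  {"dx": 0, "dy": 0, "dz": -1, "spin": 0},
  {"dx": 0, "dy": 0, "dz": -1, "spin": 0},
])

```text
time: 29.0
tcp_pos: [0.5425, 0.2914, 0.1499]
tcp_rot: [-2.292, -2.136, 0.079]
wrist_force: [0.2, 0.7, 0.1]
finger_gap: 0.0731
```

```bash
python3 - <<'E'
from cap import *
go(.44,-.29,.2)
w=shot("wrist");f=w["frame"].copy()
for c,r in(((.5437,.2947,.051),.025),((.5437,.2947,.017),.082)):
    a=np.linspace(0,6.28,60);q=proj(w,np.c_[c[0]+r*np.cos(a),c[1]+r*np.sin(a),np.full(60,c[2])])
    for p in q: cv2.circle(f,tuple(int(v*4) for v in p),2,(255,0,255),-1,shift=2)
# jars in the fixed views
t=shot("top");s=shot("scene")
b=s["frame"][100:190,160:290];b=cv2.resize(b,(560,388));cv2.imwrite("pics/c8.png",np.vstack([f[120:320],b]))
def el(d,rng,roi,z,nm):
    g=big(mask(d,*rng,roi));print(nm,cv2.boundingRect(g),circ(plane(d,cv2.convexHull(g)[:,0],z)))
Y=((18,110,60),(35,255,255))
el(t,Y,(420,180,500,235),.110,"amber cap top")
for p in((.54,-.3),(.436,-.289)): print(proj(t,[[*p,.11]]),proj(s,[[*p,.11]]))
cv2.imwrite("pics/top_b.png",cv2.resize(t["frame"][175:305,395:495],None,fx=5,fy=4.6,interpolation=cv2.INTER_CUBIC))
E
```

```text
29.0 [0.5425 0.2914 0.1499] yaw 86.02269478882934 z [-0.042  -0.0288 -0.9987] F [0.242  0.692  0.0552] 0.07308719263374706 [ 0.4565  0.2603  1.7947 -0.0081  1.1371 -1.0407]
need (units of .03) [-19.6151  -2.1056  -0.9646]
amber cap top (448, 195, 30, 27) (array([ 0.5374, -0.2962]), np.float64(0.026465908697442024))
[[464.9313 206.9835]] [[202.8586 122.3499]]
[[464.0154 264.1725]] [[241.4395 111.9904]]
```

View pics/c8.png

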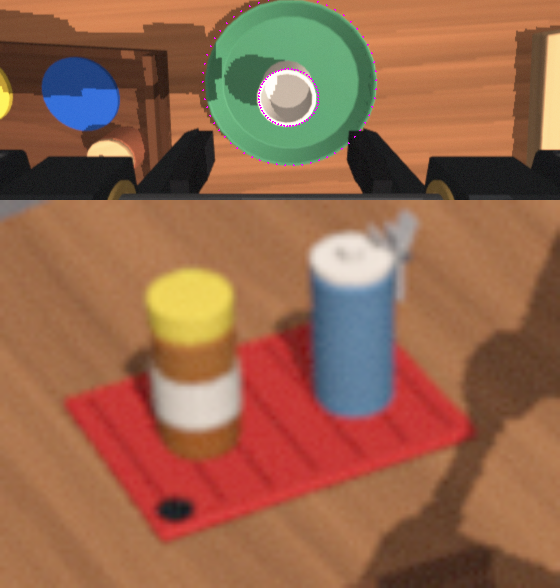

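Cup centred in the dish (rim and dish circles match), and both jars are fully on the holder. Going back for the blue jar.

Call:
play_rows([
  {"dx": -1, "dy": -0.12, "dz": -0.3, "spin": 0},
  {"dx": -1, "dy": -0.12, "dz": -0.3, "spin": 0},
  {"dx": -1, "dy": -0.12, "dz": -0.3, "spin": 0},
  {"dx": -1, "dy": -0.12, "dz": -0.3, "spin": 0},
  {"dx": -1, "dy": -0.12, "dz": -0.3, "spin": 0},
], grip=1)

```text
time: 29.57
tcp_pos: [0.5138, 0.1448, 0.1966]
tcp_rot: [-2.28, -2.144, 0.08]
wrist_force: [0.3, 0.0, 0.1]
finger_gap: 0.0881
```

Call:
play_rows([
  {"dx": -1, "dy": -0.12, "dz": 0, "spin": 0},
  {"dx": -1, "dy": -0.12, "dz": 0, "spin": 0},
  {"dx": -1, "dy": -0.12, "dz": 0, "spin": 0},
  {"dx": -1, "dy": -0.12, "dz": 0, "spin": 0},
  {"dx": -1, "dy": -0.12, "dz": 0, "spin": 0},
])

```text
time: 29.98
tcp_pos: [0.4808, -0.0104, 0.1978]
tcp_rot: [-2.274, -2.143, 0.089]
wrist_force: [0.4, -0.4, -0.1]
finger_gap: 0.0885
```

Call:
play_rows([
  {"dx": -1, "dy": -0.12, "dz": 0, "spin": 0},
  {"dx": -1, "dy": -0.12, "dz": 0, "spin": 0},
  {"dx": -1, "dy": -0.12, "dz": 0, "spin": 0},
  {"dx": -1, "dy": -0.12, "dz": 0, "spin": 0},
  {"dx": -1, "dy": -0.12, "dz": 0, "spin": 0},
])

```text
time: 30.4
tcp_pos: [0.4459, -0.1646, 0.1965]
tcp_rot: [-2.265, -2.137, 0.099]
wrist_force: [0.5, -0.8, 0.4]
finger_gap: 0.0885
```

```bash
python3 -c "
from cap import *
go(.44,-.285,.2)"
```

```text
30.4 [ 0.4459 -0.1646  0.1965] yaw 86.7202699899802 z [-0.0644 -0.0247 -0.9976] F [ 0.5195 -0.7758  0.3966] 0.08848459377265594 [-0.3736 -0.0446  2.0415 -0.05    1.1961 -1.8667]
need (units of .03) [-4.0189  0.0324 -0.0051]
```

Call:
play_rows([
  {"dx": -0.97, "dy": 0, "dz": 0, "spin": 0},
  {"dx": -0.97, "dy": 0, "dz": 0, "spin": 0},
  {"dx": -0.97, "dy": 0, "dz": 0, "spin": 0},
  {"dx": -0.8, "dy": 0, "dz": 0, "spin": 0},
  {"dx": 0, "dy": 0, "dz": 0, "spin": 0},
])

```text
time: 30.82
tcp_pos: [0.432, -0.2833, 0.1926]
tcp_rot: [-2.262, -2.125, 0.107]
wrist_force: [0.7, 0.6, 0.4]
finger_gap: 0.0879
```

```bash
python3 - <<'E'
from cap import *
go(.44,-.285,.08)
w=shot("wrist");f=w["frame"].copy();t=shot("top");f2=t["frame"].copy()
for c,r in(((.437,-.289,.116),.025),((.538,-.298,.110),.0245),((.437,-.289,.008),.025)):
    a=np.linspace(0,6.28,60)
    for d,im in((w,f),(t,f2)):
        q=proj(d,np.c_[c[0]+r*np.cos(a),c[1]+r*np.sin(a),np.full(60,c[2])])
        for p in q: cv2.circle(im,tuple(int(v*4) for v in p),2,(255,0,255),-1,shift=2)
cv2.imwrite("pics/c9.png",f)
E
```

```text
30.8167 [ 0.432  -0.2833  0.1926] yaw 86.47412100007341 z [-0.0753 -0.0203 -0.997 ] F [0.7375 0.6111 0.4381] 0.0878809510595775 [-0.5908  0.0401  1.9651 -0.0634  1.1885 -2.074 ]
need (units of .03) [0.0525 0.5473 3.7225]
```

View pics/c9.png

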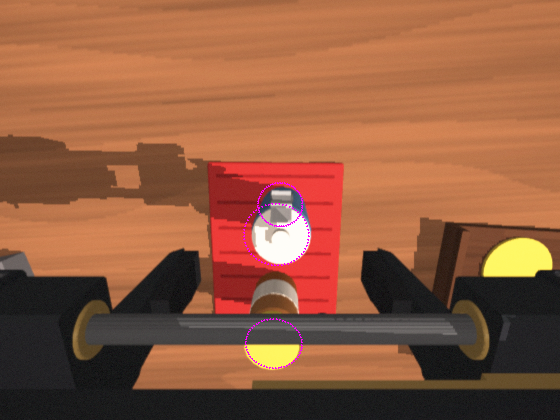

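Call:
play_rows([
  {"dx": 0, "dy": 0.35, "dz": 0.8, "spin": 0},
  {"dx": 0, "dy": 0.05, "dz": 0.9, "spin": 0},
  {"dx": 0, "dy": 0, "dz": 0.9, "spin": 0},
  {"dx": 0, "dy": 0, "dz": 0.5, "spin": 0},
  {"dx": 0, "dy": 0, "dz": 0.2, "spin": 0},
])

```text
time: 31.33
tcp_pos: [0.4378, -0.2769, 0.0895]
tcp_rot: [-2.256, -2.128, 0.1]
wrist_force: [-0.4, -0.0, -0.3]
finger_gap: 0.088
```

```bash
python3 -c "
from cap import *
go(.437,-.286,.072)"
```

```text
31.3333 [ 0.4378 -0.2769  0.0895] yaw 86.67785744720638 z [-0.0735 -0.0161 -0.9972] F [-0.3682 -0.0018 -0.2508] 0.08796846288367766 [-0.5776  0.1573  2.0477 -0.0642  0.9905 -2.053 ]
need (units of .03) [-0.294   0.0341  0.5898]
```

Call:
play_rows([
  {"dx": -0.3, "dy": 0.03, "dz": 0.4, "spin": 0},
  {"dx": 0, "dy": 0, "dz": 0.2, "spin": 0},
  {"dx": 0, "dy": 0, "dz": 0.04, "spin": 0},
])

```text
time: 31.58
tcp_pos: [0.4351, -0.281, 0.0673]
tcp_rot: [-2.247, -2.127, 0.101]
wrist_force: [0.3, -0.1, -0.3]
finger_gap: 0.0878
```

```bash
python3 -c "
from cap import *
go(.437,-.286,.072)"
```

```text
31.5833 [ 0.4351 -0.281   0.0673] yaw 86.89061659450941 z [-0.0786 -0.0116 -0.9968] F [ 0.2601 -0.1168 -0.2832] 0.08780857698423757 [-0.5873  0.191   2.0573 -0.0653  0.9535 -2.0639]
need (units of .03) [-0.1666  0.0605 -0.1606]
```

Call:
play_rows([
  {"dx": 0, "dy": -0.02, "dz": 0.03, "spin": 0},
  {"dx": 0, "dy": -0.02, "dz": 0.03, "spin": 0},
  {"dx": 0, "dy": -0.02, "dz": 0.03, "spin": 0},
  {"dx": 0, "dy": -0.02, "dz": 0.03, "spin": 0},
  {"dx": 0, "dy": -0.02, "dz": 0.03, "spin": 0},
], grip=-1, squeeze=30)

```text
time: 32.0
tcp_pos: [0.4338, -0.2802, 0.0659]
tcp_rot: [-2.249, -2.133, 0.099]
wrist_force: [-0.1, -3.0, 1.3]
finger_gap: 0.0568
```

Call:
play_rows([
  {"dx": 0, "dy": 0, "dz": 0.03, "spin": 0},
  {"dx": 0, "dy": 0, "dz": 0.03, "spin": 0},
])

```text
time: 32.17
tcp_pos: [0.4348, -0.2814, 0.066]
tcp_rot: [-2.252, -2.135, 0.099]
wrist_force: [-1.6, 1.8, 4.9]
finger_gap: 0.0493
```

```bash
python3 -c "
from cap import *
go(.437,-.286,.072)"
```

```text
32.1667 [ 0.4348 -0.2814  0.066 ] yaw 86.99336487835367 z [-0.0718 -0.0168 -0.9973] F [-1.5539  1.8056  4.8598] 0.04929290604080645 [-0.588   0.1876  2.064  -0.0666  0.9416 -2.065 ]
need (units of .03) [-0.154   0.0688 -0.2021]
```

Call:
play_rows([
  {"dx": 0, "dy": 0, "dz": -0.5, "spin": 0},
  {"dx": 0, "dy": 0, "dz": -0.9, "spin": 0},
  {"dx": 0, "dy": 0, "dz": -0.9, "spin": 0},
  {"dx": 0.4, "dy": 0, "dz": -0.6, "spin": 0},
  {"dx": 0.9, "dy": 0.15, "dz": -0.1, "spin": 0},
])

```text
time: 32.58
tcp_pos: [0.443, -0.24, 0.1522]
tcp_rot: [-2.247, -2.119, 0.102]
wrist_force: [1.4, 0.3, -2.2]
finger_gap: 0.0495
```

Call:
play_rows([
  {"dx": 0.95, "dy": 0.22, "dz": 0, "spin": 0},
  {"dx": 0.95, "dy": 0.22, "dz": 0, "spin": 0},
  {"dx": 0.95, "dy": 0.22, "dz": 0, "spin": 0},
  {"dx": 0.95, "dy": 0.22, "dz": 0, "spin": 0},
  {"dx": 0.95, "dy": 0.22, "dz": 0, "spin": 0},
])

```text
time: 33.0
tcp_pos: [0.4834, -0.0947, 0.1471]
tcp_rot: [-2.254, -2.109, 0.1]
wrist_force: [0.7, -0.9, -3.7]
finger_gap: 0.0493
```

```bash
python3 -c "
from cap import *
go(.5375,.0867,.14)"
```

```text
33.0 [ 0.4834 -0.0947  0.1471] yaw 86.21730322162102 z [-0.0835 -0.0057 -0.9965] F [ 0.6646 -0.9409 -3.7133] 0.04933846235695271 [-0.2276  0.0576  2.0376 -0.027   1.1267 -1.7193]
need (units of .03) [6.1551 1.4102 0.0516]
```

Call:
play_rows([
  {"dx": 0.95, "dy": 0.22, "dz": 0, "spin": 0},
  {"dx": 0.95, "dy": 0.22, "dz": 0, "spin": 0},
  {"dx": 0.95, "dy": 0.22, "dz": 0, "spin": 0},
  {"dx": 0.95, "dy": 0.22, "dz": 0, "spin": 0},
  {"dx": 0.95, "dy": 0.22, "dz": 0, "spin": 0},
])

```text
time: 33.42
tcp_pos: [0.5218, 0.0535, 0.1378]
tcp_rot: [-2.25, -2.101, 0.108]
wrist_force: [-0.2, -1.0, -3.3]
finger_gap: 0.0493
```

Call:
play_rows([
  {"dx": 0.8, "dy": 0.15, "dz": 0.1, "spin": 0},
  {"dx": 0.3, "dy": 0, "dz": 0.2, "spin": 0},
  {"dx": 0, "dy": 0, "dz": 0.2, "spin": 0},
])

```text
time: 33.67
tcp_pos: [0.5271, 0.0931, 0.1201]
tcp_rot: [-2.243, -2.105, 0.107]
wrist_force: [0.5, -0.1, -2.8]
finger_gap: 0.0491
```

```bash
python3 -c "
from cap import *
go(.5375,.0867,.07)"
```

```text
33.6667 [0.5271 0.0931 0.1201] yaw 86.38130057910973 z [-0.0941 -0.0009 -0.9956] F [ 0.5118 -0.1088 -2.7505] 0.049134141767111124 [ 0.1218  0.174   1.9636  0.0118  1.0976 -1.3914]
need (units of .03) [-0.1798  0.5155  1.6291]
```

Call:
play_rows([
  {"dx": -0.2, "dy": 0.35, "dz": 0.5, "spin": 0},
  {"dx": 0, "dy": 0.15, "dz": 0.5, "spin": 0},
  {"dx": 0, "dy": 0, "dz": 0.2, "spin": 0},
])

```text
time: 33.92
tcp_pos: [0.5359, 0.0848, 0.0794]
tcp_rot: [-2.239, -2.107, 0.112]
wrist_force: [-1.2, 0.4, -3.4]
finger_gap: 0.0491
```

```bash
python3 -c "
from cap import *
go(.5385,.0857,.07)"
```

```text
33.9167 [0.5359 0.0848 0.0794] yaw 86.55176138204384 z [-0.0975 -0.0027 -0.9952] F [-1.2073  0.4036 -3.374 ] 0.04906231385437823 [ 0.1063  0.2384  1.9725  0.009   1.0282 -1.4089]
need (units of .03) [0.0374 0.1145 0.3019]
```

Call:
play_rows([
  {"dx": 0.04, "dy": 0.1, "dz": 0.15, "spin": 0},
  {"dx": 0, "dy": 0, "dz": 0.12, "spin": 0},
])

```text
time: 34.08
tcp_pos: [0.5358, 0.0836, 0.0695]
tcp_rot: [-2.238, -2.103, 0.119]
wrist_force: [-7.5, -0.7, 28.4]
finger_gap: 0.0493
```

```bash
python3 -c "
from cap import *
go(.5385,.0857,.07)"
```

```text
34.0833 [0.5358 0.0836 0.0695] yaw 86.44946186832898 z [-0.103  -0.0036 -0.9947] F [-7.5453 -0.7206 28.3936] 0.049287559524325654 [ 0.1045  0.2541  1.9747  0.0084  1.0158 -1.4086]
need (units of .03) [ 0.0744  0.0815 -0.0275]
```

Call:
play_rows([
  {"dx": 0.08, "dy": 0.1, "dz": -0.1, "spin": 0},
  {"dx": 0.03, "dy": 0.03, "dz": 0.03, "spin": 0},
  {"dx": 0, "dy": 0, "dz": 0.08, "spin": 0},
])

```text
time: 34.33
tcp_pos: [0.5405, 0.085, 0.0699]
tcp_rot: [-2.242, -2.101, 0.118]
wrist_force: [0.1, -0.1, -2.8]
finger_gap: 0.0494
```

```bash
python3 -c "
from cap import *
go(.5385,.0857,.07)"
```

```text
34.3333 [0.5405 0.085  0.0699] yaw 86.31534351760567 z [-0.1018 -0.0035 -0.9948] F [ 0.0629 -0.1086 -2.8243] 0.049422988197144066 [ 0.1061  0.2609  1.9649  0.0085  1.0176 -1.4047]
need (units of .03) [ 0.018  -0.0677  0.0041]
```

Call:
play_rows([
  {"dx": 0.02, "dy": -0.06, "dz": 0.05, "spin": 0},
  {"dx": 0, "dy": 0, "dz": 0.06, "spin": 0},
])

```text
time: 34.5
tcp_pos: [0.5405, 0.085, 0.0695]
tcp_rot: [-2.244, -2.103, 0.114]
wrist_force: [-5.5, -0.7, 14.3]
finger_gap: 0.049
```

```bash
python3 -c "
from cap import *
go(.5385,.0857,.07)"
```

```text
34.5 [0.5405 0.085  0.0695] yaw 86.30521055692061 z [-0.0974 -0.0042 -0.9952] F [-5.5284 -0.7272 14.279 ] 0.04900741826321095 [ 0.1067  0.2588  1.9682  0.0073  1.0121 -1.4033]
need (units of .03) [ 0.0198 -0.0682 -0.0096]
```

Call:
play_rows([
  {"dx": 0, "dy": 0, "dz": 0, "spin": 0},
  {"dx": 0, "dy": 0, "dz": 0, "spin": 0},
  {"dx": 0, "dy": 0, "dz": 0, "spin": 0},
  {"dx": 0, "dy": 0, "dz": 0, "spin": 0},
  {"dx": 0, "dy": 0, "dz": 0, "spin": 0},
], grip=1)

```text
time: 34.92
tcp_pos: [0.5414, 0.0851, 0.0714]
tcp_rot: [-2.246, -2.105, 0.109]
wrist_force: [0.0, 0.2, -0.4]
finger_gap: 0.0803
```

Call:
play_rows([
  {"dx": 0, "dy": 0, "dz": 0, "spin": 0},
  {"dx": 0, "dy": -0.04, "dz": -0.4, "spin": 0},
  {"dx": 0, "dy": -0.09, "dz": -0.9, "spin": 0},
  {"dx": 0, "dy": -0.1, "dz": -1, "spin": 0},
  {"dx": 0, "dy": -0.1, "dz": -1, "spin": 0},
])

```text
time: 35.33
tcp_pos: [0.5339, 0.0856, 0.1667]
tcp_rot: [-2.237, -2.096, 0.132]
wrist_force: [1.2, -0.4, -1.1]
finger_gap: 0.088
```

```bash
python3 -c "
from cap import *
go(.538,-.298,.18)"
```

```text
35.3333 [0.5339 0.0856 0.1667] yaw 86.31640846711366 z [-0.1127 -0.0056 -0.9936] F [ 1.2467 -0.4213 -1.0973] 0.08804578609723146 [ 0.1088  0.1475  1.9008  0.0071  1.2063 -1.3999]
need (units of .03) [-12.7558   0.9203  -0.3855]
```

Call:
play_rows([
  {"dx": -0.98, "dy": 0.07, "dz": -0.1, "spin": 0},
  {"dx": -0.98, "dy": 0.07, "dz": -0.1, "spin": 0},
  {"dx": -0.98, "dy": 0.07, "dz": -0.1, "spin": 0},
  {"dx": -0.98, "dy": 0.07, "dz": 0, "spin": 0},
  {"dx": -0.98, "dy": 0.07, "dz": 0, "spin": 0},
])

```text
time: 35.75
tcp_pos: [0.5428, -0.0605, 0.1917]
tcp_rot: [-2.236, -2.117, 0.108]
wrist_force: [-0.0, -1.0, -0.6]
finger_gap: 0.0881
```

Call:
play_rows([
  {"dx": -0.98, "dy": 0.07, "dz": 0, "spin": 0},
  {"dx": -0.98, "dy": 0.07, "dz": 0, "spin": 0},
  {"dx": -0.98, "dy": 0.07, "dz": 0, "spin": 0},
  {"dx": -0.98, "dy": 0.07, "dz": 0, "spin": 0},
  {"dx": -0.98, "dy": 0.07, "dz": 0, "spin": 0},
])

```text
time: 36.17
tcp_pos: [0.5453, -0.2149, 0.1983]
tcp_rot: [-2.239, -2.121, 0.103]
wrist_force: [-0.6, 0.1, -0.5]
finger_gap: 0.0879
```

```bash
python3 -c "
from cap import *
go(.538,-.298,.15)
t=shot('top')
B=((100,120,40),(125,255,255))
g=big(mask(t,*B,(235,190,285,245)));print('blue coaster+jar hull',circ(plane(t,cv2.convexHull(g)[:,0],.012)))
g=big(mask(t,(0,0,150),(180,70,255),(235,190,285,235)));print('lid px',cv2.boundingRect(g),proj(t,[[.5393,.0867,.12],[.5393,.0867,.012]]))
cv2.imwrite('pics/blue_t.png',cv2.resize(t['frame'][175:255,215:305],None,fx=8,fy=7.5,interpolation=cv2.INTER_CUBIC))
for p,r in (((.5393,.0867,.12),.025),):
    a=np.linspace(0,6.28,8);q=proj(t,np.c_[p[0]+r*np.cos(a),p[1]+r*np.sin(a),np.full(8,p[2])]);print(q.min(0),q.max(0))
"
```

```text
36.1667 [ 0.5453 -0.2149  0.1983] yaw 86.92922435513825 z [-0.0867 -0.0054 -0.9962] F [-0.5934  0.0975 -0.4809] 0.08789047015267648 [-0.3961  0.1821  1.7969 -0.0406  1.2408 -1.8982]
need (units of .03) [-2.763   0.0475  1.6388]
blue coaster+jar hull (array([0.5378, 0.0876]), np.float64(0.0356818135823892))
lid px (241, 192, 28, 28) [[252.7843 206.8675]
 [257.7034 218.3299]]
[239.1936 193.4191] [266.2722 219.1585]
```

Call:
play_rows([
  {"dx": -0.92, "dy": 0, "dz": 0.3, "spin": 0},
  {"dx": -0.92, "dy": 0, "dz": 0.5, "spin": 0},
  {"dx": -0.85, "dy": 0, "dz": 0.6, "spin": 0},
  {"dx": 0, "dy": 0, "dz": 0.3, "spin": 0},
])

```text
time: 36.55
tcp_pos: [0.5393, -0.3083, 0.155]
tcp_rot: [-2.254, -2.126, 0.102]
wrist_force: [-0.1, -0.4, -0.4]
finger_gap: 0.0882
```

```bash
python3 - <<'E'
from cap import *
go(.538,-.298,.075)
w=shot("wrist","w7");m=mask(w,(20,110,130),(35,255,255),(180,180,380,313));g=big(m);print(cv2.boundingRect(g),proj(w,[[.538,-.298,.110]]), proj(w,[[.538,-.298,.110],[.538,-.2735,.11],[.538,-.3225,.11],[.5135,-.298,.11]]))
E
```

```text
36.55 [ 0.5393 -0.3083  0.155 ] yaw 86.67472916876889 z [-0.0762 -0.0149 -0.997 ] F [-0.1155 -0.418  -0.4012] 0.08821592384333928 [-0.5318  0.2706  1.7727 -0.0563  1.1571 -2.0197]
need (units of .03) [0.3903 0.1385 2.6566]
(259, 203, 71, 74) [[296.9248 239.8083]] [[296.9248 239.8083]
 [334.0095 238.0058]
 [260.1369 241.5965]
 [295.197  203.7661]]
```

Call:
play_rows([
  {"dx": 0.32, "dy": 0.12, "dz": 0.8, "spin": 0},
  {"dx": 0, "dy": 0, "dz": 0.8, "spin": 0},
  {"dx": 0, "dy": 0, "dz": 0.5, "spin": 0},
  {"dx": 0, "dy": 0, "dz": 0.2, "spin": 0},
])

```text
time: 36.93
tcp_pos: [0.5397, -0.2958, 0.0869]
tcp_rot: [-2.257, -2.123, 0.096]
wrist_force: [0.4, 0.5, 0.5]
finger_gap: 0.088
```

```bash
python3 -c "
from cap import *
go(.538,-.2995,.075)"
```

```text
36.9333 [ 0.5397 -0.2958  0.0869] yaw 86.52870521924562 z [-0.0732 -0.0126 -0.9972] F [0.3956 0.5137 0.4636] 0.08799875478120829 [-0.5164  0.3301  1.8344 -0.0548  1.0353 -1.9967]
need (units of .03) [-0.1202 -0.0213  0.4023]
```

Call:
play_rows([
  {"dx": -0.12, "dy": -0.02, "dz": 0.3, "spin": 0},
  {"dx": 0, "dy": -0.02, "dz": 0.06, "spin": 0},
])

```text
time: 37.1
tcp_pos: [0.5375, -0.2974, 0.0758]
tcp_rot: [-2.254, -2.124, 0.096]
wrist_force: [-0.8, 1.3, -0.4]
finger_gap: 0.0883
```

Call:
play_rows([
  {"dx": 0, "dy": -0.02, "dz": 0.03, "spin": 0},
  {"dx": 0, "dy": -0.02, "dz": 0.03, "spin": 0},
  {"dx": 0, "dy": -0.02, "dz": 0.03, "spin": 0},
  {"dx": 0, "dy": -0.02, "dz": 0.03, "spin": 0},
  {"dx": 0, "dy": -0.02, "dz": 0.03, "spin": 0},
], grip=-1, squeeze=30)

```text
time: 37.52
tcp_pos: [0.5364, -0.2977, 0.0752]
tcp_rot: [-2.257, -2.129, 0.093]
wrist_force: [-0.4, -1.0, 0.4]
finger_gap: 0.0569
```

Call:
play_rows([
  {"dx": 0, "dy": 0, "dz": 0.03, "spin": 0},
  {"dx": 0, "dy": 0, "dz": 0.03, "spin": 0},
])

```text
time: 37.68
tcp_pos: [0.5369, -0.2983, 0.0749]
tcp_rot: [-2.259, -2.13, 0.093]
wrist_force: [-1.8, 1.6, 4.2]
finger_gap: 0.0491
```

```bash
python3 -c "
from cap import *
go(.538,-.2995,.075)"
```

```text
37.6833 [ 0.5369 -0.2983  0.0749] yaw 86.6555325309771 z [-0.0677 -0.0152 -0.9976] F [-1.8446  1.6326  4.1588] 0.04911146643499986 [-0.5223  0.3383  1.8488 -0.0556  1.0064 -2.0031]
need (units of .03) [-0.038   0.0374 -0.006 ]
```

Call:
play_rows([
  {"dx": 0, "dy": 0, "dz": -0.5, "spin": 0},
  {"dx": 0, "dy": 0, "dz": -0.9, "spin": 0},
  {"dx": 0, "dy": 0, "dz": -0.9, "spin": 0},
  {"dx": 0.4, "dy": 0, "dz": -0.6, "spin": 0},
  {"dx": 0.9, "dy": -0.1, "dz": -0.1, "spin": 0},
])

```text
time: 38.1
tcp_pos: [0.5391, -0.2591, 0.162]
tcp_rot: [-2.257, -2.118, 0.098]
wrist_force: [1.4, -0.1, -2.2]
finger_gap: 0.0489
```

Call:
play_rows([
  {"dx": 0.93, "dy": -0.1, "dz": 0, "spin": 0},
  {"dx": 0.93, "dy": -0.1, "dz": 0, "spin": 0},
  {"dx": 0.93, "dy": -0.1, "dz": 0, "spin": 0},
  {"dx": 0.93, "dy": -0.1, "dz": 0, "spin": 0},
  {"dx": 0.93, "dy": -0.1, "dz": 0, "spin": 0},
])

```text
time: 38.52
tcp_pos: [0.533, -0.1156, 0.162]
tcp_rot: [-2.266, -2.114, 0.095]
wrist_force: [-0.2, -0.2, -2.6]
finger_gap: 0.0493
```

```bash
python3 -c "
from cap import *
go(.5255,-.0222,.13)"
```

```text
38.5167 [ 0.533  -0.1156  0.162 ] yaw 86.0499047992252 z [-0.073  -0.0116 -0.9973] F [-0.2248 -0.1846 -2.6201] 0.04933145696545694 [-0.2418  0.1331  1.9242 -0.0314  1.1527 -1.7293]
need (units of .03) [ 3.1068 -0.3887  1.0449]
```

Call:
play_rows([
  {"dx": 0.95, "dy": -0.1, "dz": 0, "spin": 0},
  {"dx": 0.95, "dy": -0.1, "dz": 0.2, "spin": 0},
  {"dx": 0.85, "dy": -0.05, "dz": 0.3, "spin": 0},
  {"dx": 0.15, "dy": 0, "dz": 0.4, "spin": 0},
  {"dx": 0, "dy": 0, "dz": 0.3, "spin": 0},
])

```text
time: 38.93
tcp_pos: [0.5276, -0.0197, 0.124]
tcp_rot: [-2.262, -2.118, 0.091]
wrist_force: [-1.1, -0.8, -2.9]
finger_gap: 0.0491
```

```bash
python3 -c "
from cap import *
go(.5255,-.0222,.079)"
```

```text
38.9333 [ 0.5276 -0.0197  0.124 ] yaw 86.27096865565547 z [-0.071  -0.0097 -0.9974] F [-1.108  -0.7548 -2.9006] 0.04914817895321476 [-0.075   0.1424  1.991  -0.017   1.0785 -1.5716]
need (units of .03) [-0.0671  0.0428  1.5027]
```

Tilt matches the pick within 0.3°. Lowering.

Call:
play_rows([
  {"dx": -0.07, "dy": 0.04, "dz": 0.5, "spin": 0},
  {"dx": 0, "dy": 0, "dz": 0.4, "spin": 0},
  {"dx": 0, "dy": 0, "dz": 0.2, "spin": 0},
])

```text
time: 39.18
tcp_pos: [0.5248, -0.0231, 0.0873]
tcp_rot: [-2.259, -2.119, 0.094]
wrist_force: [0.1, 0.4, -3.0]
finger_gap: 0.0491
```

```bash
python3 -c "
from cap import *
go(.5255,-.0222,.079)"
```

```text
39.1833 [ 0.5248 -0.0231  0.0873] yaw 86.36117119330625 z [-0.0735 -0.0106 -0.9972] F [ 0.1106  0.4383 -3.0406] 0.04910771888806038 [-0.081   0.1841  2.0208 -0.0196  1.0093 -1.5767]
need (units of .03) [0.0365 0.0402 0.2723]
```

Call:
play_rows([
  {"dx": 0.03, "dy": 0.04, "dz": 0.14, "spin": 0},
  {"dx": 0, "dy": 0, "dz": 0.08, "spin": 0},
])

```text
time: 39.35
tcp_pos: [0.5244, -0.0239, 0.0786]
tcp_rot: [-2.26, -2.115, 0.098]
wrist_force: [-4.4, 2.1, 23.8]
finger_gap: 0.0492
```

Call:
play_rows([
  {"dx": 0, "dy": 0, "dz": 0.06, "spin": 0},
])

```text
time: 39.43
tcp_pos: [0.5251, -0.024, 0.0787]
tcp_rot: [-2.261, -2.113, 0.097]
wrist_force: [-6.4, 2.4, 20.0]
finger_gap: 0.049
```

```bash
python3 -c "
from cap import *
go(.5255,-.0222,.079)"
```

```text
39.4333 [ 0.5251 -0.024   0.0787] yaw 86.15311793138606 z [-0.0768 -0.0092 -0.997 ] F [-6.4481  2.4071 20.0447] 0.04902602934515453 [-0.0832  0.1978  2.0232 -0.0185  0.9966 -1.5757]
need (units of .03) [ 0.0608  0.0094 -0.0115]
```

Call:
play_rows([
  {"dx": 0, "dy": 0, "dz": 0, "spin": 0},
  {"dx": 0, "dy": 0, "dz": 0, "spin": 0},
  {"dx": 0, "dy": 0, "dz": 0, "spin": 0},
  {"dx": 0, "dy": 0, "dz": 0, "spin": 0},
  {"dx": 0, "dy": 0, "dz": 0, "spin": 0},
], grip=1)

```text
time: 39.85
tcp_pos: [0.5292, -0.0263, 0.0825]
tcp_rot: [-2.268, -2.114, 0.089]
wrist_force: [-0.2, -0.2, 0.4]
finger_gap: 0.0799
```

Call:
play_rows([
  {"dx": 0, "dy": 0, "dz": 0, "spin": 0},
  {"dx": 0, "dy": -0.03, "dz": -0.4, "spin": 0},
  {"dx": 0, "dy": -0.07, "dz": -0.9, "spin": 0},
  {"dx": 0, "dy": -0.07, "dz": -1, "spin": 0},
  {"dx": 0, "dy": -0.07, "dz": -1, "spin": 0},
])

```text
time: 40.27
tcp_pos: [0.5225, -0.0244, 0.1784]
tcp_rot: [-2.259, -2.104, 0.107]
wrist_force: [-0.0, 0.1, -1.2]
finger_gap: 0.0881
```

Call:
play_rows([
  {"dx": 0.3, "dy": -0.7, "dz": -0.8, "spin": 0},
  {"dx": 0.3, "dy": -0.7, "dz": -0.8, "spin": 0},
  {"dx": 0.3, "dy": -0.4, "dz": -0.8, "spin": 0},
  {"dx": 0.3, "dy": 0, "dz": -0.6, "spin": 0},
  {"dx": 0, "dy": 0, "dz": 0, "spin": 0},
])

```text
time: 40.68
tcp_pos: [0.48, 0.0172, 0.2881]
tcp_rot: [-2.268, -2.11, 0.091]
wrist_force: [1.2, 0.2, 0.5]
finger_gap: 0.0886
```

```bash
python3 - <<'E'
from cap import *
w=shot("wrist","w8");f=w["frame"].copy()
for c,r in(((.5265,-.0222,.114),.0245),((.5393,.0867,.12),.025),((.5265,-.0222,.012),.038),((.5393,.0867,.012),.038),((.5437,.2947,.051),.025)):
    a=np.linspace(0,6.28,70);q=proj(w,np.c_[c[0]+r*np.cos(a),c[1]+r*np.sin(a),np.full(70,c[2])])
    for p in q: cv2.circle(f,tuple(int(v*4) for v in p),1,(255,0,255),-1,shift=2)
q=proj(w,[[.533,.03,.05]])[0].astype(int);print(q)
y0=max(0,q[1]-110);x0=max(0,q[0]-150)
cv2.imwrite("pics/c10.png",cv2.resize(f[y0:y0+220,x0:x0+300],None,fx=2.6,fy=2.6,interpolation=cv2.INTER_CUBIC))
E
```

```text
40.6833 [0.48   0.0172 0.2881] yaw 85.90765409177352 z [-0.0719 -0.0088 -0.9974] F [1.1517 0.2277 0.4622] 0.08859218155333129 [-0.0096 -0.0867  1.9092 -0.0097  1.391  -1.5064]
[295 229]
```

View pics/c10.png

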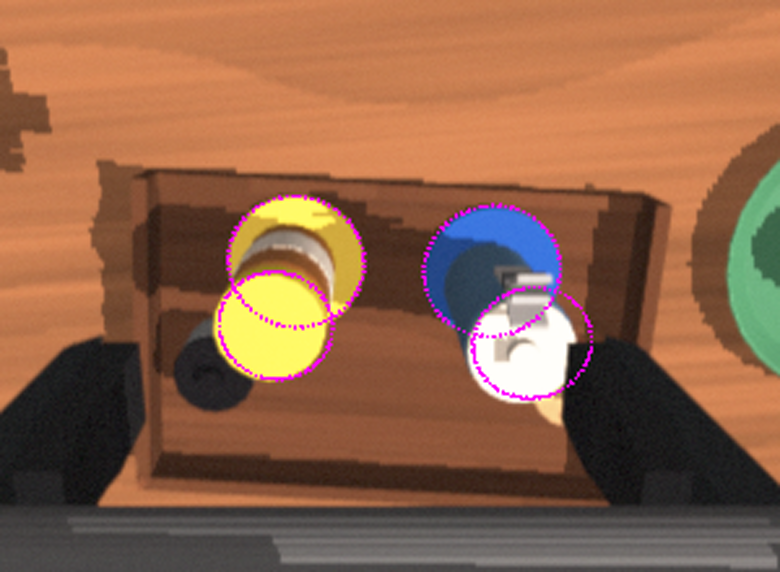

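```bash
python3 - <<'E'
from h import *
s=shot("scene");cv2.imwrite("pics/fin.png",cv2.resize(s["frame"][120:370,150:430],None,fx=2.6,fy=2.4,interpolation=cv2.INTER_CUBIC))
E
```

```text
(no output)
```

View pics/fin.png

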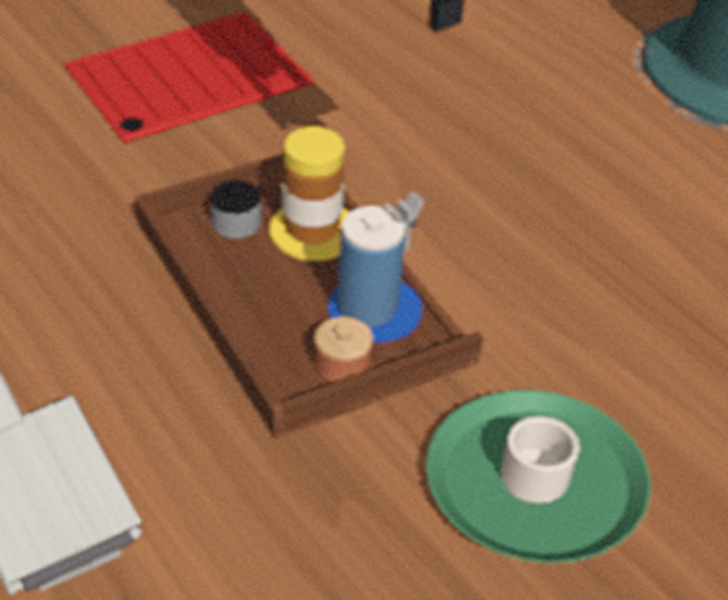

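The amber jar is centred, but the blue jar looks a few mm off. I'll quantify it before deciding.

```bash
python3 - <<'E'
from cap import *
s=shot("scene");w=shot("wrist")
# body row-wise edges in scene: lid white + body blue ; compare with a projected cylinder
def sil(d,x,y,r,z): 
    a=np.linspace(0,6.283,180);q=proj(d,np.c_[x+r*np.cos(a),y+r*np.sin(a),np.full(180,z)]);return q[:,0].min(),q[:,0].max(),q[:,1].min(),q[:,1].max()
for z in(.06,.08,.10):
    l,r,t,b=sil(s,.5393,.0867,.025,z);row=int(proj(s,[[.5393,.0867,z]])[0,1])
    print("pred",z,row,l,r,s["hsv"][row,int(l)-6:int(r)+8].tolist())
m=mask(w,(0,0,170),(180,80,255),(240,180,380,300));g=big(m);print("lid",cv2.boundingRect(g),sil(w,.5393,.0867,.025,.12),sil(w,.5393,.0867,.023,.12))
E
```

```text
40.7833 [0.4787 0.0161 0.2843] yaw 85.89862739530192 z [-0.0771 -0.0097 -0.997 ] F [ 0.1525  0.093  -1.3983] 0.08821930509401413 [-0.0111 -0.0837  1.9137 -0.0107  1.3887 -1.5073]
pred 0.06 232 282.35079010155397 306.63581338707775 [[6, 101, 73], [12, 161, 65], [7, 136, 62], [8, 91, 67], [123, 43, 72], [105, 100, 92], [105, 103, 102], [104, 118, 104], [104, 102, 120], [106, 102, 125], [104, 106, 130], [104, 105, 134], [104, 102, 140], [103, 102, 142], [105, 101, 146], [104, 98, 149], [104, 98, 153], [104, 100, 151], [105, 100, 158], [104, 102, 153], [105, 98, 156], [103, 105, 156], [104, 103, 154], [104, 100, 151], [103, 97, 150], [105, 93, 151], [103, 102, 145], [106, 96, 135], [139, 27, 105], [8, 108, 111], [11, 154, 119], [11, 145, 135], [12, 132, 162], [13, 137, 171], [13, 136, 174], [12, 135, 176], [12, 138, 174], [12, 136, 171]]
pred 0.08 225 282.7301862845698 307.338894154587 [[23, 168, 161], [24, 165, 161], [23, 182, 160], [23, 173, 152], [21, 122, 121], [108, 32, 80], [105, 99, 93], [107, 110, 102], [103, 102, 112], [105, 105, 119], [104, 106, 130], [105, 102, 137], [105, 97,
[... 646 characters left out ...]
4, 24, 233], [15, 24, 232], [14, 23, 230], [14, 25, 233], [15, 26, 232], [16, 25, 233], [14, 24, 232], [14, 23, 231], [15, 24, 232], [14, 24, 232], [12, 24, 231], [16, 23, 233], [14, 23, 233], [14, 24, 233], [14, 25, 232], [14, 25, 227], [11, 20, 203], [0, 3, 156], [171, 11, 157], [10, 57, 170], [11, 119, 170], [12, 140, 168], [12, 140, 169], [12, 138, 166], [13, 141, 165], [12, 142, 165], [12, 145, 157], [13, 146, 150]]
lid (327, 237, 41, 42) (np.float64(328.7473954646485), np.float64(375.02494999621035), np.float64(233.61347366303704), np.float64(276.85123978364953)) (np.float64(330.5917099884997), np.float64(373.16546823799837), np.float64(235.401506089403), np.float64(275.1784417746558))
```

```bash
python3 -c "
from plant import env
print(env.get_obs()['time'],env.finish_job())"
```

```text
the job is handed in; nothing more can be done
40.8833 None
```

The job is handed in at 40.9 s of the 136 s allowed. Both jars went onto the pot holder, then the cup went into the dish, and only then did each jar go back to its own coaster. The two lidded pots were never gripped and still stand in the caddy's back row.

**Final checks**
- **Cup:** upright in the dish, within about 2 mm of its centre.
- **Amber jar:** upright, within about 1 mm of the yellow coaster's centre.
- **Blue jar:** upright and fully on its coaster, but about 5 mm off centre (roughly +3 mm in x, −4 mm in y). I left it because the coaster extends 13 mm past the jar all round and gripping it again carried its own risk.

**Things that went wrong or disagreed**
- **Tool tilt:** the tool slowly tilted during moves, up to about 8° before the first grasp. To level it I pushed the folded elbow against its limit, where it once read 2.571 against the stated 2.57. A brief wrist force of about 30 N showed during those pushes.
- **Later tilt:** it came back to about 6° by the end. I matched the tilt between picking up and setting down to within about 2°.
- **Contact force:** the highest wrist force I saw was about 44 N, when the amber jar was set on the holder.
- **Camera disagreement:** the scene camera puts the coasters 2–3 mm closer in x than the wrist camera does.

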